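# Strip the switch life tester after a run

## Robot

A 6-joint arm with a two-finger parallel gripper is mounted at the origin on the work surface. World frame = base frame: x ahead of the robot, y to its left, z up, the work surface at z = 0. Lengths are in m, angles in rad, forces in N, time in s.
With the tool pointing down it reaches from about 0.225 to 0.875 m from the base axis. Payload 3.4 kg.
Tool frame: the origin (TCP) lies on the mounting face of the last link; the fingertips stand 173 mm ahead of it and the grasp point (between the pads) lies 155 mm ahead of it; z points along the fingers, y is the line along which they close (so a half turn about z gives the same grasp; the last joint's range is limited). The gripper opens to 85 mm and grips with 20 to 120 N. Pads are 22 mm wide; open, the fingers measure 114 mm over their backs; the gripper's body (76 mm by 85 mm) begins 54 mm behind the grasp point. The pads swing forward as they close: fully open they stand 13 mm farther back than shut.
Start: joints at [-1.42, 0.276, 1.505, -0, 1.361, -0.121], TCP at [0.154, -0.554, 0.405] pointing down, gripper open.
Joint ranges: [-2.89, 2.89], [-0.75, 2.08], [0.22, 2.7], [-1.18, 4.32], [0.11, 2.71], [-2.7, 2.7]. Speed limits (rad/s): [2.57, 2.57, 3.14, 3.14, 3.14, 3.14].

## Interface

Orientations are given as a unit quaternion [w, x, y, z].
In Python, from rig import manip gives the robot as it stands.
- The arm moves only by the tool carry_out, never from a script. Its arguments are lists of equal length, an entry for each row: "linear": the shift along the world's x, y, z each as a share of 500 mm, from -1 to 1, a list of three; "angular": the turn, a rotation vector about the world's x, y, z each as a share of 0.08 rad, from -1 to 1, a list of three; "hand": the opening, from 0 (shut) to 1 (fully open). In form: {"linear": [[x, y, z], ...], "angular": [[rx, ry, rz], ...], "hand": [hand, ...]}. A call has 1 to 8 rows; each row shifts and turns the commanded pose from where the row before left it; what a row does not reach is not made up. A row lasts 1/12 s, in which the tool goes at most 41.7 mm and 7.16 degrees, less where a joint would pass 70% of its speed; a pose out of reach is approached as far as the arm can. A call with a number of a shift or a turn outside -1 to 1 is refused whole. A call with a gripper value outside its range is refused whole. The fingers move at their own pace and stop on an object; "force" is the grip in N (left out, the last holds). Time passes only in rows, so rows that do not move let the fingers close. It gives the time, the measured TCP pose, the force, the opening and the grip force at its end, in the units of the state.
- manip.get_state(): the state, without advancing time (a new reading comes with each control period).
- manip.get_image(name): name is "side" or "top"; returns the picture (480x640x3 uint8, red, green, blue); there is no depth.
- manip.camera_params(name): a dict with "fx", "fy", "cx", "cy" (pixels), "k1" (the pictures are not rectified: a ray, as slopes to the right and down, at radius r is drawn at 1 + k1 r^2 times it, then the intrinsics apply), "view" (4x4, takes a point from world to camera coordinates). Camera axes: x right, y down, z forward; pixel columns grow to the right and rows downward; lengths in m; the calibration is good to about 2 mm. A picture is of the moment at which its call begins. camera_params takes no time and is no camera call.
- manip.sign_off(): hands the job in; it is judged then, once.
The state is a dict: "clock": time; "qpos": joint angles; "qd": joint speeds; "effort": joint torques, N m; "position": TCP position; "ee_rot": TCP orientation; "contact_force": force on the tool from outside, world axes, zero at the start; "moment": the same for the moment, N m; "width": finger opening in m; "gripper_force": force on a finger pad.
Only numpy, scipy, OpenCV 4.12 (cv2) and the standard library are available. Lean on these libraries where they do the work, as an engineer would, in place of code of your own. Each camera call takes 0.05 s, during which the arm holds its last target. There are 200 camera calls.

## Task

Strip the switch tester after its run. First release the air: pull the spring-loaded black dump knob up to its stop, hold it there for about a second and let it go. Then slide every switch board up out of the gold fixture and stand it right down in its own slot of the carrier, drop every striker rod end-down into its own well of the grey rod stand, and when all is cleared press the white button fully; leave the jar, screwdriver and meter alone.

Things in the scene. Friction and masses are not known exactly. Their poses are not given: they have to be found in the camera images.
- fixture: Fixed gold metal fixture holding the boards upright: 8 mm base 102 x 186 mm (x, y) with two facing combs (top 68 mm above the bench). Origin: centre of underside, z up. Four slots side by side along y at y = -63, -21, 21, 63 mm, each 7 mm wide (y) and 86 mm long (x), gripping the boards' side edges; middle open, floor 8 mm up. Some may be empty.
- carrier: Loose sample carrier (0.9 kg): 8 mm aluminium base 106 x 186 mm (x, y) with two facing black plastic combs (top 53 mm above the bench). Four empty slots side by side along y at y = -63, -21, 21, 63 mm, each 12 mm wide (y) and 90 mm long (x), open in the middle, floor 8 mm up. Origin: centre of underside, z up.
- board0: Switch board: thin green circuit board 80 wide (x) x 4 thick (y) x 90 mm tall (z), two rocker switches on one face, aluminium edge bar on its top edge, 64 (x) x 10 (y) x 14 mm, bar centre 91 mm above the origin (overall 98 mm). Origin: middle of the lower edge, z up the board, y through its thickness. 0.1 kg. Starts standing in a fixture slot; all alike; may be absent.
- board1: Switch board: thin green circuit board 80 wide (x) x 4 thick (y) x 90 mm tall (z), two rocker switches on one face, aluminium edge bar on its top edge, 64 (x) x 10 (y) x 14 mm, bar centre 91 mm above the origin (overall 98 mm). Origin: middle of the lower edge, z up the board, y through its thickness. 0.1 kg. Starts standing in a fixture slot; all alike; may be absent.
- board2: Switch board: thin green circuit board 80 wide (x) x 4 thick (y) x 90 mm tall (z), two rocker switches on one face, aluminium edge bar on its top edge, 64 (x) x 10 (y) x 14 mm, bar centre 91 mm above the origin (overall 98 mm). Origin: middle of the lower edge, z up the board, y through its thickness. 0.1 kg. Starts standing in a fixture slot; all alike; may be absent.
- board3: Switch board: thin green circuit board 80 wide (x) x 4 thick (y) x 90 mm tall (z), two rocker switches on one face, aluminium edge bar on its top edge, 64 (x) x 10 (y) x 14 mm, bar centre 91 mm above the origin (overall 98 mm). Origin: middle of the lower edge, z up the board, y through its thickness. 0.1 kg. Starts standing in a fixture slot; all alike; may be absent.
- striker_block: Fixed gold-anodised block, 8 mm base plus 40 mm tall body (top 48 mm), 34 x 122 mm (x, y), with three square wells 18 mm wide in a row along its y axis at y = -44, 0, 44 mm; well floor 8 mm up. Origin: centre of the underside, z up. The striker rods start standing in it.
- rod_stand: Loose grey plastic rod stand on a dark steel base (0.7 kg), 73 mm tall, 40 x 128 mm (x, y), with three empty square wells 24 mm wide in a row along its y axis at y = -44, 0, 44 mm; well floor 8 mm above the underside, mouths at 73 mm. Origin: centre of the underside, z up.
- rod0: Striker rod: round steel rod 14 mm in diameter, 120 mm long, rubber-tipped lower end. Origin: centre of the lower end, z along the rod towards the upper end. 0.09 kg. Starts standing in a well of the striker block; all rods are alike; may be absent.
- rod1: Striker rod: round steel rod 14 mm in diameter, 120 mm long, rubber-tipped lower end. Origin: centre of the lower end, z along the rod towards the upper end. 0.09 kg. Starts standing in a well of the striker block; all rods are alike; may be absent.
- rod2: Striker rod: round steel rod 14 mm in diameter, 120 mm long, rubber-tipped lower end. Origin: centre of the lower end, z along the rod towards the upper end. 0.09 kg. Starts standing in a well of the striker block; all rods are alike; may be absent.
- console: Fixed low white control box 80 x 126 mm (x, y), 36 mm tall. Origin: centre of the underside, z up. On its top stand the black dump knob (at y = +30 mm) and the white push button (at y = -36 mm).
- dump_knob (a joint): Travel of the spring-loaded air dump knob in m: 0 down at rest, 0.025 pulled straight up to its stop; the spring (4 N at rest, about 8.5 N at the stop) draws it back when let go.
- dump_knob_grip (a point): Middle of the round black head of the dump knob (30 mm diameter, head 24 mm tall), where to grip it; 68 mm above the bench at rest, moves with the knob.
- ready_button (a joint): Travel of the white push button in m: 0 released, 0.006 fully pressed (5 N); springs back.
- ready_button_top (a point): Centre of the top of the white push button (26 mm diameter).
- grease_jar: Bystander: white jar 56 mm in diameter, 75 mm tall; origin centre of underside.
- driver: Bystander: screwdriver lying on the bench; origin on its axis, underside.
- meter: Bystander: white hand-held meter 55 x 130 x 22 mm lying flat; origin centre of underside.

How it is judged:
By the outcome, as a careful person would: the job done as asked, in the order asked, and still so for the second after the job is handed in, with the robot touching nothing.
Of board0, board1, board2, board3 only 2 to 4 are there at a start; the rules pass over those that are not, and their reading is None.
Of rod0, rod1, rod2 only 2 to 3 are there at a start; the rules pass over those that are not, and their reading is None.
At some moment in a run one of carrier, rod_stand may be knocked a few centimetres aside while the robot is not near it.
It also fails if it takes over 210 s, if anything falls off the work surface, if the arm or the gripper's body presses on something with over 40 N, if the wrist force passes 120 N, or if a joint passes its speed limit or range.

## Working session

There is one attempt and no reset: what is moved stays moved. The work goes in short steps, Python scripts to look and compute and a tool call to move; the robot and the scene stay as the last step left them, time stands still between calls to the robot, and variables do not carry over. Pictures are saved under pics/ and viewed, at most 14 in all, crops included, and the job is handed in when it is done.

Besides the shell and the picture viewer there is one more tool, called after "Call:" in YAML: its name, and indented under it one key for each argument. carry_out: Moves the arm, as the interface text tells. Its arguments: {"type":"object","properties":{"linear":{"type":"array"},"angular":{"type":"array"},"hand":{"type":"array"},"force":{"type":"number"}},"required":["linear","angular","hand"]}

```bash
mkdir -p pics; ls; cat > h.py <<'E'
import numpy as np, cv2
from rig import manip
def snap(n,f=None):
    im=manip.get_image(n)
    if f: cv2.imwrite('pics/'+f,im[:,:,::-1])
    return im
def ray(n,u,v):
    p=manip.camera_params(n); a=np.array([(u-p['cx'])/p['fx'],(v-p['cy'])/p['fy']])
    rd=np.hypot(*a); r=rd
    for _ in range(30): r=rd/(1+p['k1']*r*r)
    a=a*(r/rd if rd else 1); V=np.array(p['view']); R,t=V[:3,:3],V[:3,3]
    return -R.T@t, R.T@np.array([a[0],a[1],1])
def at(n,u,v,z):
    o,d=ray(n,u,v); return o+d*(z-o[2])/d[2]
def px(n,P):
    p=manip.camera_params(n); V=np.array(p['view']); c=V[:3,:3]@np.array(P)+V[:3,3]
    a=c[:2]/c[2]; a=a*(1+p['k1']*(a@a)); return np.array([a[0]*p['fx']+p['cx'],a[1]*p['fy']+p['cy']])
E
python3 - <<'E'
from h import *
for n in('top','side'):
    snap(n,n+'0.png'); print(n,manip.camera_params(n))
print(manip.get_state())
E
```

```text
pics
top {'fx': 503.04272265861454, 'fy': 503.04272265861454, 'cx': 322.2839742687101, 'cy': 237.57230961153635, 'k1': -0.1327809702374185, 'view': array([[-0.01029933, -0.99974002,  0.02034249, -0.00909454],
       [-0.98749553,  0.00696855, -0.15749292,  0.56825709],
       [ 0.15731021, -0.02171019, -0.98731057,  1.36370476],
       [ 0.        ,  0.        ,  0.        ,  1.        ]])}
side {'fx': 508.5009310337155, 'fy': 508.5009310337155, 'cx': 326.55005626307087, 'cy': 239.5707138882198, 'k1': 0.04019876684663663, 'view': array([[-0.79067064, -0.61194299, -0.01912362,  0.43753844],
       [-0.37678535,  0.51097626, -0.77261637,  0.27511873],
       [ 0.48256889, -0.60367959, -0.63458508,  0.8890781 ],
       [ 0.        ,  0.        ,  0.        ,  1.        ]])}
{'clock': 0.1, 'qpos': array([-1.42000118e+00,  2.76516237e-01,  1.50604270e+00, -1.66834478e-06,
        1.36071716e+00, -1.20940396e-01]), 'qd': array([ 5.55114176e-04, -3.29271576e-04, -4.40900847e-03,  7.14793079e-06,
        3.19360443e-04,  1.90068416e-04]), 'effort': array([ 1.15283605e-03, -4.17701161e+01, -2.46405280e+01, -1.24063490e-04,
        5.81098924e-03,  1.12143903e-05]), 'position': array([ 0.15432839, -0.55368788,  0.40392042]), 'ee_rot': array([-8.41615883e-04,  9.90783790e-01,  1.35450263e-01, -1.33798279e-05]), 'contact_force': array([ 0.12947936, -1.26718478, -0.31080714]), 'moment': array([-0.00111386, -0.03386935,  0.04768756]), 'gripper_force': 0.0, 'width': 0.0852177276716444}
```

View pics/top0.png

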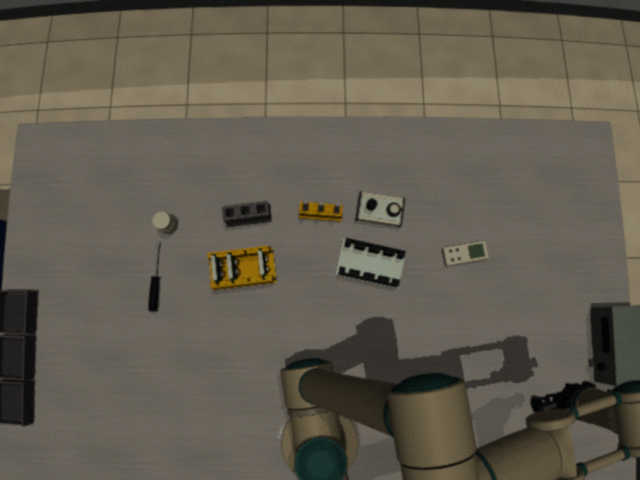

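View pics/side0.png

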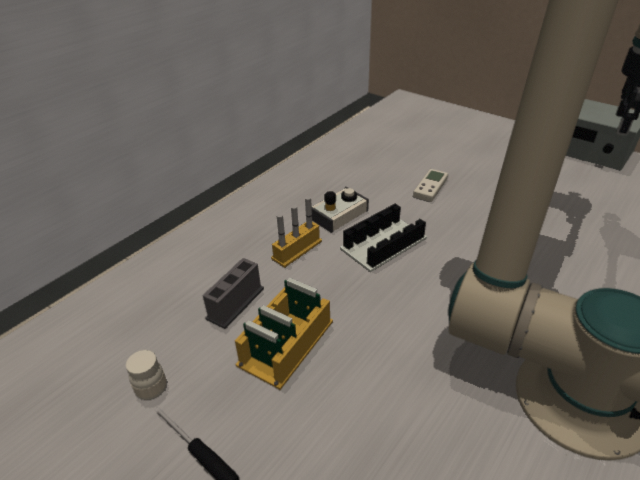

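The top view shows the fixture around (242,268) with three boards, the carrier at (371,262), the stand at (247,213), the block at (321,211) with three rods, and the console at (381,208). I'll zoom in for exact points.

```bash
python3 - <<'E'
import cv2
t=cv2.imread('pics/top0.png');s=cv2.imread('pics/side0.png')
cv2.imwrite('pics/c1.png',cv2.resize(t[185:305,200:300],None,fx=5,fy=5,interpolation=cv2.INTER_CUBIC))
cv2.imwrite('pics/c2.png',cv2.resize(t[185:295,290:410],None,fx=5,fy=5,interpolation=cv2.INTER_CUBIC))
cv2.imwrite('pics/c3.png',cv2.resize(s[165:390,195:435],None,fx=2.6,fy=2.6,interpolation=cv2.INTER_CUBIC))
E
```

```text
(no output)
```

View pics/c1.png

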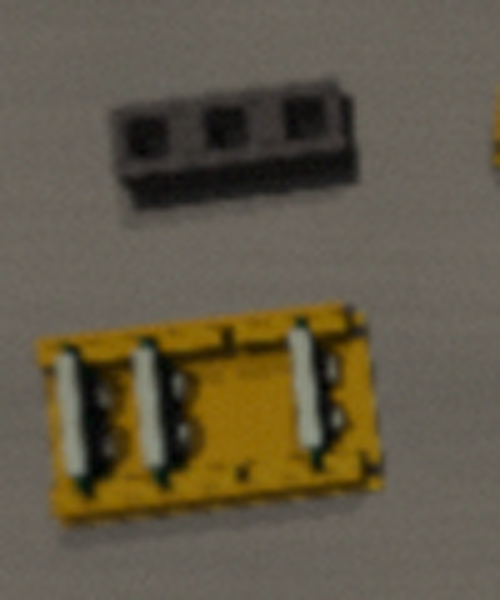

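View pics/c2.png

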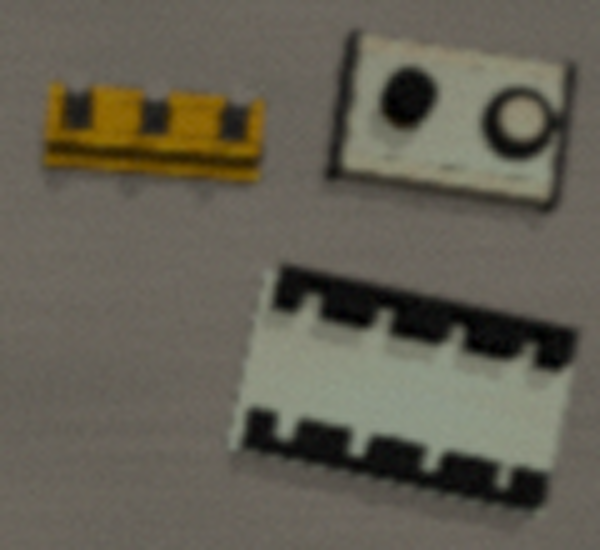

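View pics/c3.png

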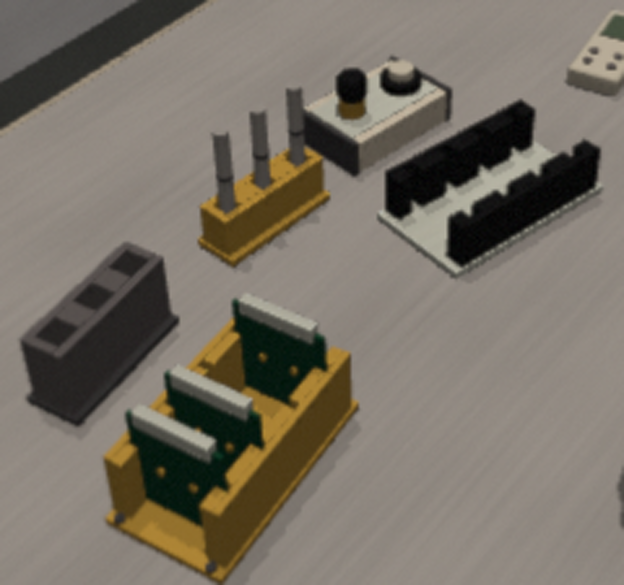

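Zoomed in, the fixture slots at +63, +21 and −63 hold boards and +... the third slot is empty. All three rods are there, and every well and slot is visible. I'll triangulate now.

```bash
cat > fit.py <<'E'
from h import *
from scipy.optimize import least_squares
def fit(obs,g):
    # obs: (cam,u,v,local xyz mm)
    def P(q,l): c,s=np.cos(q[2]),np.sin(q[2]); return [q[0]+(c*l[0]-s*l[1])/1e3,q[1]+(s*l[0]+c*l[1])/1e3,l[2]/1e3]
    f=lambda q:np.concatenate([px(o[0],P(q,o[3]))-o[1:3] for o in obs])
    r=least_squares(f,g,loss='soft_l1'); return r.x,np.round(r.fun.reshape(-1,2),1).tolist()
C1=lambda u,v:('top',200+u/5,185+v/5)
C2=lambda u,v:('top',290+u/5,185+v/5)
C3=lambda u,v:('side',195+u/2.6,165+v/2.6)
def tri(a,b):
    (o1,d1),(o2,d2)=ray(*a),ray(*b); d1/=np.linalg.norm(d1);d2/=np.linalg.norm(d2)
    t=np.linalg.lstsq(np.c_[d1,-d2],o2-o1,rcond=None)[0]; p,q=o1+t[0]*d1,o2+t[1]*d2
    return np.round((p+q)/2,4),round(np.linalg.norm(p-q),4)
E
python3 - <<'E'
from fit import *
import math
print('carrier',fit([(*C3(380,217),(53,93,4)),(*C3(457,273),(-53,93,0)),(*C3(600,187),(-53,-93,4)),(*C2(232,450),(-53,93,8)),(*C2(268,268),(53,93,8))],[.5,-.1,-.2]))
print('fixture',fit([(*C3(108,520),(51,93,4)),(*C3(222,580),(-51,93,0)),(*C3(357,407),(-51,-93,4)),(*C1(60,523),(-51,93,8)),(*C1(383,488),(-51,-93,8))],[.5,.23,.1]))
print('stand',fit([(*C3(28,402),(20,64,2)),(*C3(80,422),(-20,64,0)),(*C3(178,322),(-20,-64,2))]+[(*C1(u,v),(0,y,73)) for u,v,y in((148,137,44),(226,128,0),(304,117,-44))],[.6,.23,.1]))
im=cv2.imread('pics/top0.png'); 
m=(im.min(2)>125).astype('uint8')
n,l,st,ce=cv2.connectedComponentsWithStats(m)
for i in range(1,n):
    if 205<ce[i][0]<275 and 245<ce[i][1]<292 and st[i][4]>25:
        r=cv2.minAreaRect(np.argwhere(l==i)[:,::-1].astype(np.float32)); print('bar',st[i],r, at('top',*r[0],.106).round(4))
for n_,a in(('A',(75,415)),('B',(152,407)),('C',(307,390))): print(n_,at(*C1(*a),.106).round(4))
# ends of bars in side
for n_,e in(('A',((135,410),(213,452))),('B',((170,371),(250,411))),('C',((238,300),(316,334)))):
    P=[at(*C3(*q),.104) for q in e]; print(n_,(sum(P)/2).round(4),np.linalg.norm(P[0]-P[1]).round(4),math.degrees(math.atan2(P[0][1]-P[1][1],P[0][0]-P[1][0])))
for n_,a in(('r0',(221,134)),('r1',(258,113)),('r2',(294,90))): print(n_,at(*C3(*a),.128).round(4))
for n_,a in(('r0',(79,93)),('r1',(155,102)),('r2',(236,106))): print(n_,at(*C2(*a),.128).round(4))
print('block',fit([(*C3(199,242),(17,61,4)),(*C3(234,262),(-17,61,0)),(*C3(328,198),(-17,-61,4)),(*C2(43,165),(-17,61,8)),(*C2(258,180),(-17,-61,8))],[.6,.05,0]))
print('knob',tri(C2(408,96),C3(351,82)),at(*C2(408,96),.074),at(*C3(351,82),.068))
print('btn',tri(C2(523,118),C3(401,68)))
print('cons',fit([(*C2(357,32),(40,63,36)),(*C2(338,178),(-40,63,36)),(*C2(552,205),(-40,-63,36)),(*C2(570,62),(40,-63,36)),(*C3(358,172),(-40,63,0)),(*C3(360,137),(-40,63,36))],[.6,-.1,-.1]))
E
```

```text
carrier (array([ 0.49902027, -0.1550889 , -0.21426342]), [[-0.9, -1.1], [0.5, 1.6], [1.1, -1.0], [-0.3, -0.4], [-0.2, 0.0]])
fixture (array([0.48657929, 0.21384579, 0.11459418]), [[-1.0, -0.5], [0.0, 1.5], [1.0, -1.7], [-0.2, 0.5], [0.2, -0.3]])
stand (array([0.64003859, 0.19929805, 0.10459622]), [[2.8, -0.4], [-2.0, 0.2], [-1.1, -0.8], [-0.2, 0.2], [-0.0, 0.3], [0.2, 0.7]])
A [0.4786 0.2734 0.106 ]
B [0.4826 0.2323 0.106 ]
C [0.4912 0.1498 0.106 ]
A [0.4768 0.2797 0.104 ] 0.0671 4.040063599355391
B [0.4814 0.2389 0.104 ] 0.0692 4.700840877169191
C [0.4906 0.1561 0.104 ] 0.0687 5.887439917522263
r0 [0.6493 0.0365 0.128 ]
r1 [ 0.6438 -0.0044  0.128 ]
r2 [ 0.6406 -0.0487  0.128 ]
r0 [0.6469 0.0307 0.128 ]
r1 [ 0.6417 -0.0097  0.128 ]
r2 [ 0.6393 -0.0528  0.128 ]
block (array([ 0.64606297, -0.01070208, -0.10689333]), [[2.7, 0.6], [-0.7, 0.9], [0.3, -0.8], [0.4, -1.3], [-0.6, -0.1]])
knob (array([ 0.6575, -0.1516,  0.0722]), np.float64(0.0011)) [ 0.65662361 -0.15162569  0.074     ] [ 0.66178202 -0.1561527   0.068     ]
btn (array([ 0.648 , -0.2188,  0.0553]), np.float64(0.0002))
cons (array([ 0.65278686, -0.18376155, -0.14815142]), [[-0.2, 0.5], [0.1, -1.7], [1.0, -0.9], [0.5, 0.7], [0.3, 1.0], [-0.6, 2.8]])
```

Call:
carry_out:
  linear:
    - [0.063,0.05,0]
    - [0.063,0.05,0]
    - [0.063,0.05,0]
    - [0.063,0.05,0]
    - [0.063,0.05,0]
    - [0.063,0.05,0]
    - [0.063,0.05,0]
    - [0.063,0.05,0]
  angular:
    - [0,0,-0.33]
    - [0,0,-0.33]
    - [0,0,-0.33]
    - [0,0,-0.33]
    - [0,0,-0.33]
    - [0,0,-0.33]
    - [0,0,-0.33]
    - [0,0,-0.33]
  hand: [0.62,0.62,0.62,0.62,0.62,0.62,0.62,0.62]
  force: 50

```text
clock: 0.77
position: [0.4075, -0.3523, 0.4044]
ee_rot: [-0.0, 1.0, 0.03, -0.0]
contact_force: [0.5, -0.2, 0.5]
width: 0.0529
gripper_force: 0.0
```

Call:
carry_out:
  linear:
    - [0.063,0.05,0]
    - [0.063,0.05,0]
    - [0.063,0.05,0]
    - [0.063,0.05,0]
    - [0.063,0.05,0]
    - [0.063,0.05,0]
    - [0.063,0.05,0]
    - [0.063,0.05,0]
  angular:
    - [0,0,-0.33]
    - [0,0,-0.33]
    - [0,0,-0.33]
    - [0,0,-0.33]
    - [0,0,-0.33]
    - [0,0,-0.33]
    - [0,0,-0.33]
    - [0,0,-0.33]
  hand: [0.62,0.62,0.62,0.62,0.62,0.62,0.62,0.62]

```text
clock: 1.43
position: [0.6596, -0.1523, 0.4042]
ee_rot: [0.0, 0.997, -0.076, -0.001]
contact_force: [0.2, -0.4, 0.5]
width: 0.0528
gripper_force: 0.0
```

Call:
carry_out:
  linear:
    - [0,0,-0.06]
    - [0,0,-0.06]
    - [0,0,-0.06]
    - [0,0,-0.06]
    - [0,0,0]
    - [0,0,0]
  angular:
    - [0,0,0]
    - [0,0,0]
    - [0,0,0]
    - [0,0,0]
    - [0,0,0]
    - [0,0,0]
  hand: [0.62,0.62,0.62,0.62,0.62,0.62]

```text
clock: 1.93
position: [0.6578, -0.1537, 0.2828]
ee_rot: [-0.001, 0.997, -0.075, -0.002]
contact_force: [0.7, 0.2, -0.0]
width: 0.0527
gripper_force: 0.0
```

Call:
carry_out:
  linear:
    - [0,0,-0.04]
    - [0,0,-0.04]
    - [0,0,-0.038]
    - [0,0,0]
    - [0,0,0]
    - [0,0,0]
    - [0,0,0]
    - [0,0,0]
  angular:
    - [0,0,0]
    - [0,0,0]
    - [0,0,0]
    - [0,0,0]
    - [0,0,0]
    - [0,0,0]
    - [0,0,0]
    - [0,0,0]
  hand: [0.62,0.62,0.62,0.62,0.5,0.3,0.2,0.2]
  force: 60

```text
clock: 2.6
position: [0.6595, -0.1522, 0.2289]
ee_rot: [-0.002, 0.997, -0.076, 0.002]
contact_force: [0.0, 6.6, 2.3]
width: 0.028
gripper_force: 59.1
```

Call:
carry_out:
  linear:
    - [0,0,0.01]
    - [0,0,0.01]
    - [0,0,0.01]
    - [0,0,0.01]
    - [0,0,0.01]
    - [0,0,0.002]
    - [0,0,0]
    - [0,0,0]
  angular:
    - [0,0,0]
    - [0,0,0]
    - [0,0,0]
    - [0,0,0]
    - [0,0,0]
    - [0,0,0]
    - [0,0,0]
    - [0,0,0]
  hand: [0.2,0.2,0.2,0.2,0.2,0.2,0.2,0.2]

```text
clock: 3.27
position: [0.6595, -0.1521, 0.2527]
ee_rot: [-0.002, 0.997, -0.076, 0.002]
contact_force: [3.4, 5.1, -9.4]
width: 0.0281
gripper_force: 59.7
```

Call:
carry_out:
  linear:
    - [0,0,0.003]
    - [0,0,0.003]
    - [0,0,0.002]
    - [0,0,0]
    - [0,0,0]
    - [0,0,0]
    - [0,0,0]
    - [0,0,0]
  angular:
    - [0,0,0]
    - [0,0,0]
    - [0,0,0]
    - [0,0,0]
    - [0,0,0]
    - [0,0,0]
    - [0,0,0]
    - [0,0,0]
  hand: [0.2,0.2,0.2,0.2,0.2,0.2,0.2,0.2]

```text
clock: 3.93
position: [0.6597, -0.1523, 0.2542]
ee_rot: [-0.002, 0.997, -0.076, 0.001]
contact_force: [7.6, 4.9, -18.2]
width: 0.028
gripper_force: 60.9
```

Call:
carry_out:
  linear:
    - [0,0,0]
    - [0,0,0]
    - [0,0,0]
    - [0,0,0]
    - [0,0,0]
    - [0,0,0]
    - [0,0,0]
    - [0,0,0]
  angular:
    - [0,0,0]
    - [0,0,0]
    - [0,0,0]
    - [0,0,0]
    - [0,0,0]
    - [0,0,0]
    - [0,0,0]
    - [0,0,0]
  hand: [0.2,0.2,0.2,0.2,0.2,0.2,0.2,0.2]

```text
clock: 4.6
position: [0.6597, -0.1522, 0.2542]
ee_rot: [-0.002, 0.997, -0.076, 0.001]
contact_force: [7.5, 4.8, -18.1]
width: 0.0278
gripper_force: 60.9
```

Call:
carry_out:
  linear:
    - [0,0,0]
    - [0,0,0]
    - [0,0,0]
    - [0,0,0]
    - [0,0,0.06]
    - [0,0,0.08]
    - [0,0,0.08]
    - [0,0,0.08]
  angular:
    - [0,0,0]
    - [0,0,0]
    - [0,0,0]
    - [0,0,0]
    - [0,0,0]
    - [0,0,0]
    - [0,0,0]
    - [0,0,0]
  hand: [0.62,0.62,0.62,0.62,0.62,0.62,0.62,0.62]

```text
clock: 5.27
position: [0.6578, -0.1541, 0.4086]
ee_rot: [0.0, 0.997, -0.075, 0.001]
contact_force: [0.6, -0.1, -0.9]
width: 0.0526
gripper_force: 0.0
```

Call:
carry_out:
  linear:
    - [-0.041,0.076,0]
    - [-0.041,0.076,0]
    - [-0.041,0.076,0]
    - [-0.041,0.076,0]
    - [-0.041,0.076,0]
    - [-0.041,0.076,0]
    - [-0.041,0.076,0]
    - [-0.041,0.076,0]
  angular:
    - [0,0,0.42]
    - [0,0,0.42]
    - [0,0,0.42]
    - [0,0,0.42]
    - [0,0,0.42]
    - [0,0,0.42]
    - [0,0,0.42]
    - [0,0,0.42]
  hand: [0.4,0.4,0.4,0.4,0.4,0.4,0.4,0.4]

```text
clock: 5.93
position: [0.4986, 0.1406, 0.4072]
ee_rot: [0.0, 0.998, 0.059, 0.001]
contact_force: [0.5, 1.0, -0.6]
width: 0.0339
gripper_force: 0.0
```

```bash
python3 - <<'E'
from h import *
s=snap('side','side1.png'); print(manip.get_state()['position'])
cv2.imwrite('pics/c4.png',cv2.resize(s[150:390,190:450,::-1],None,fx=2.2,fy=2.2,interpolation=cv2.INTER_CUBIC))
E
```

```text
[0.49456867 0.14625791 0.40731623]
```

View pics/c4.png

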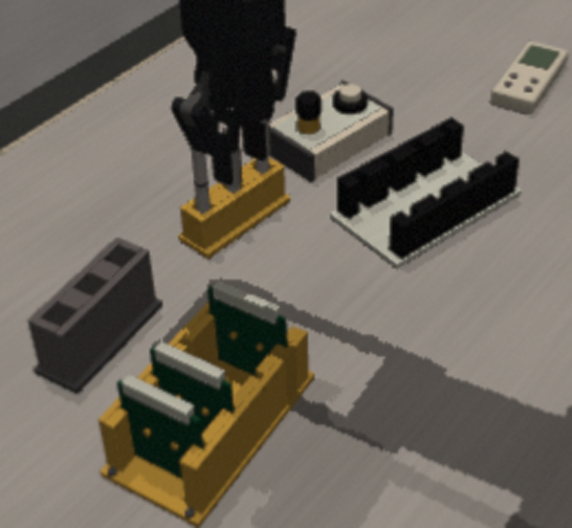

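The knob is back down and everything stands. I'm moving down onto the right-hand board.

Call:
carry_out:
  linear:
    - [0,0.012,-0.06]
    - [0,0,-0.06]
    - [0,0,-0.06]
    - [0,0,-0.03]
    - [0,0,-0.03]
    - [0,0,-0.03]
    - [0,0,-0.03]
    - [0,0,0]
  angular:
    - [0,0,0]
    - [0,0,0]
    - [0,0,0]
    - [0,0,0]
    - [0,0,0]
    - [0,0,0]
    - [0,0,0]
    - [0,0,0]
  hand: [0.4,0.4,0.4,0.4,0.4,0.4,0.4,0.4]

```text
clock: 6.65
position: [0.4993, 0.1449, 0.2542]
ee_rot: [0.0, 0.998, 0.059, -0.002]
contact_force: [-0.3, -0.8, -1.2]
width: 0.0342
gripper_force: 0.0
```

Call:
carry_out:
  linear:
    - [0,0,0]
    - [0,0,0]
    - [0,0,0]
    - [0,0,0]
    - [0,0,0]
  angular:
    - [0,0,0]
    - [0,0,0]
    - [0,0,0]
    - [0,0,0]
    - [0,0,0]
  hand: [0.3,0.2,0.1,0,0]
  force: 30

```text
clock: 7.07
position: [0.4998, 0.1486, 0.257]
ee_rot: [-0.005, 0.998, 0.057, 0.001]
contact_force: [-2.2, 14.0, -3.3]
width: 0.0096
gripper_force: 29.3
```

Call:
carry_out:
  linear:
    - [0,0.007,0]
    - [0,0,0.01]
    - [0,0,0.02]
    - [0,0,0.03]
    - [0,0,0.03]
    - [0,0,0.03]
    - [0,0,0.04]
    - [0,0,0.08]
  angular:
    - [0,0,0]
    - [0,0,0]
    - [0,0,0]
    - [0,0,0]
    - [0,0,0]
    - [0,0,0]
    - [0,0,0]
    - [0,0,0]
  hand: [0,0,0,0,0,0,0,0]
  force: 50

```text
clock: 7.73
position: [0.4989, 0.148, 0.3748]
ee_rot: [0.001, 0.998, 0.059, -0.003]
contact_force: [0.1, -0.5, -1.3]
width: 0.0092
gripper_force: 49.3
```

Call:
carry_out:
  linear:
    - [0,0,0]
    - [0,0,0]
    - [0,0,0]
  angular:
    - [0,0,0]
    - [0,0,0]
    - [0,0,0]
  hand: [0,0,0]

```text
clock: 7.98
position: [0.4998, 0.1484, 0.3765]
ee_rot: [0.0, 0.998, 0.059, 0.001]
contact_force: [-0.8, -0.2, -1.6]
width: 0.0085
gripper_force: 49.4
```

```bash
python3 - <<'E'
from h import *
s=snap('side'); t=snap('top'); st=manip.get_state(); print(st['position'],st['ee_rot'],st['contact_force'])
a=cv2.resize(s[100:400,190:450,::-1],(520,600),interpolation=cv2.INTER_CUBIC)
b=cv2.resize(t[180:310,195:415,::-1],None,fx=3.2,fy=3.2,interpolation=cv2.INTER_CUBIC)
cv2.imwrite('pics/d1.png',a); cv2.imwrite('pics/d2.png',b)
np.save('t1.npy',t)
E
```

```text
[0.49955128 0.14855278 0.37489598] [ 4.12319709e-04  9.98257990e-01  5.89893676e-02 -1.03424506e-03] [ 0.73678339  0.29204385 -0.58388673]
```

View pics/d1.png

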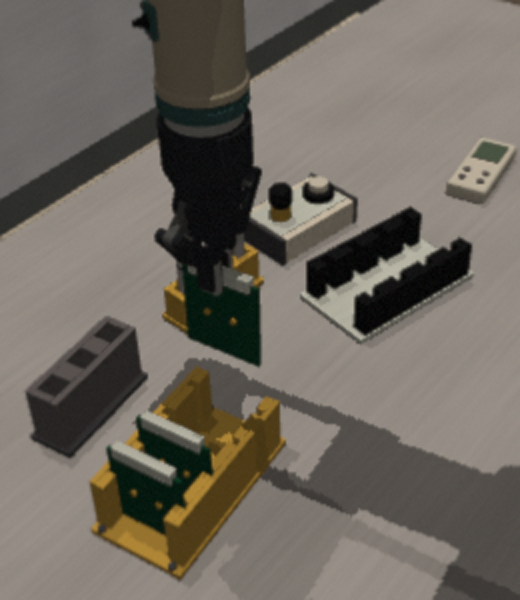

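View pics/d2.png

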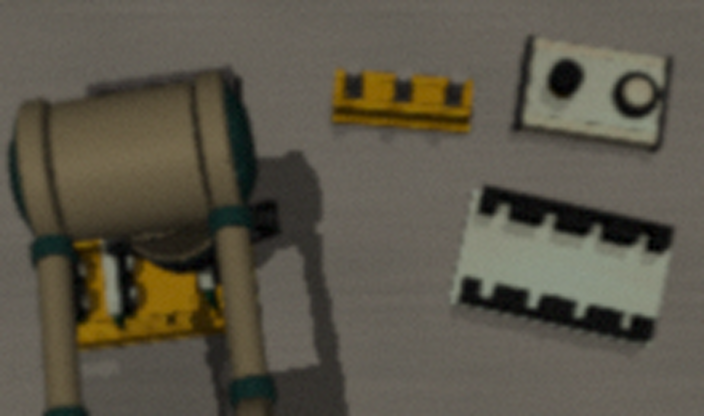

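Held board is clear of the fixture and hangs straight; carrier hasn't moved. I'll check the offset in hand and the slot positions.

```bash
python3 - <<'E'
from fit import *
a=at('side',190+188/2,100+336/2,.127);b=at('side',190+260/2,100+365/2,.127);print('board bottom',a,b,(a+b)/2,np.linalg.norm(a-b))
q=[.4990,-.1551,-.2143];c,s=np.cos(q[2]),np.sin(q[2])
for y,top,bot in((63,(310,300),(285,430)),(21,(387,318),(360,448)),(-21,(460,335),(433,462)),(-63,(530,352),(505,478))):
    P=at(*C2(*top),.008);Q=at(*C2(*bot),.008)
    print(y,((P+Q)/2).round(4),'line yaw',round(np.arctan2((P-Q)[1],(P-Q)[0]),3),'pred',round(q[0]-s*y/1e3,4),round(q[1]+c*y/1e3,4))
E
```

```text
board bottom [0.53413767 0.15392722 0.127     ] [0.45422433 0.14393944 0.127     ] [0.494181   0.14893333 0.127     ] 0.08053506999721478
63 [ 0.5145 -0.0922  0.008 ] line yaw -0.207 pred 0.5124 -0.0935
21 [ 0.5037 -0.1356  0.008 ] line yaw -0.226 pred 0.5035 -0.1346
-21 [ 0.4944 -0.1774  0.008 ] line yaw -0.236 pred 0.4945 -0.1756
-63 [ 0.4845 -0.2181  0.008 ] line yaw -0.226 pred 0.4856 -0.2167
```

Call:
carry_out:
  linear:
    - [-0.002,-0.073,0]
    - [-0.002,-0.073,0]
    - [-0.002,-0.073,0]
    - [-0.002,-0.073,0]
    - [-0.002,-0.073,0]
    - [-0.002,-0.073,0]
    - [-0.002,-0.073,0]
    - [-0.002,-0.073,0]
  angular:
    - [0,0,-0.42]
    - [0,0,-0.42]
    - [0,0,-0.42]
    - [0,0,-0.42]
    - [0,0,-0.42]
    - [0,0,-0.42]
    - [0,0,-0.42]
    - [0,0,-0.42]
  hand: [0,0,0,0,0,0,0,0]

```text
clock: 8.75
position: [0.4913, -0.1448, 0.3744]
ee_rot: [-0.0, 0.997, -0.076, -0.001]
contact_force: [-0.3, 0.6, -1.8]
width: 0.009
gripper_force: 49.4
```

Call:
carry_out:
  linear:
    - [-0.002,-0.073,0]
    - [0,-0.073,0]
    - [0,0,0]
    - [0,0,0]
    - [0,0,0]
  angular:
    - [0,0,-0.42]
    - [0,0,-0.42]
    - [0,0,0]
    - [0,0,0]
    - [0,0,0]
  hand: [0,0,0,0,0]

```text
clock: 9.17
position: [0.4907, -0.2159, 0.3744]
ee_rot: [-0.001, 0.994, -0.109, -0.001]
contact_force: [1.2, -0.1, -0.6]
width: 0.0087
gripper_force: 49.5
```

Call:
carry_out:
  linear:
    - [0,-0.005,-0.04]
    - [0,0,-0.04]
    - [0,0,-0.03]
    - [0,0,-0.02]
    - [0,0,-0.02]
    - [0,0,-0.02]
    - [0,0,0]
  angular:
    - [0,0,0]
    - [0,0,0]
    - [0,0,0]
    - [0,0,0]
    - [0,0,0]
    - [0,0,0]
    - [0,0,0]
  hand: [0,0,0,0,0,0,0]

```text
clock: 9.75
position: [0.4906, -0.2177, 0.2889]
ee_rot: [-0.001, 0.994, -0.108, -0.002]
contact_force: [-0.7, 0.6, -1.6]
width: 0.009
gripper_force: 49.5
```

Call:
carry_out:
  linear:
    - [0,0,-0.02]
    - [0,0,-0.02]
    - [0,0,-0.016]
    - [0,0,-0.004]
    - [0,0,-0.004]
    - [0,0,-0.002]
    - [0,0,0]
  angular:
    - [0,0,0]
    - [0,0,0]
    - [0,0,0]
    - [0,0,0]
    - [0,0,0]
    - [0,0,0]
    - [0,0,0]
  hand: [0,0,0,0,0,0,0]

```text
clock: 10.33
position: [0.4912, -0.2187, 0.2578]
ee_rot: [0.0, 0.994, -0.109, 0.0]
contact_force: [0.3, 0.3, -1.6]
width: 0.0087
gripper_force: 49.5
```

Call:
carry_out:
  linear:
    - [0,0,-0.002]
    - [0,0,0]
    - [0,0,0]
    - [0,0,0.02]
    - [0,0,0.06]
    - [0,0,0.06]
    - [0,0,0.06]
    - [0,0,0.04]
  angular:
    - [0,0,0]
    - [0,0,0]
    - [0,0,0]
    - [0,0,0]
    - [0,0,0]
    - [0,0,0]
    - [0,0,0]
    - [0,0,0]
  hand: [0.4,0.4,0.4,0.4,0.4,0.4,0.4,0.4]

```text
clock: 11.0
position: [0.4914, -0.2187, 0.3808]
ee_rot: [0.001, 0.994, -0.109, 0.002]
contact_force: [1.0, -0.4, -0.3]
width: 0.0342
gripper_force: 0.0
```

Call:
carry_out:
  linear:
    - [0,0.082,0]
    - [0,0.082,0]
    - [0,0.082,0]
    - [0,0.082,0]
    - [0,0.082,0]
    - [0,0.082,0]
    - [0,0.082,0]
    - [0,0.082,0]
  angular:
    - [0,0,0.38]
    - [0,0,0.38]
    - [0,0,0.38]
    - [0,0,0.38]
    - [0,0,0.38]
    - [0,0,0.38]
    - [0,0,0.38]
    - [0,0,0.38]
  hand: [0.4,0.4,0.4,0.4,0.4,0.4,0.4,0.4]

```text
clock: 11.67
position: [0.4905, 0.1114, 0.378]
ee_rot: [0.0, 1.0, 0.013, 0.001]
contact_force: [1.4, 0.8, -0.4]
width: 0.0344
gripper_force: 0.0
```

Call:
carry_out:
  linear:
    - [0,0.082,0]
    - [0,0.082,0]
    - [0,0.082,0]
    - [0,0,0]
    - [0,0,0]
  angular:
    - [0,0,0.38]
    - [0,0,0.38]
    - [0,0,0.38]
    - [0,0,0]
    - [0,0,0]
  hand: [0.4,0.4,0.4,0.4,0.4]

```text
clock: 12.08
position: [0.4907, 0.2345, 0.3775]
ee_rot: [0.0, 0.998, 0.06, 0.001]
contact_force: [-1.5, -0.3, 1.0]
width: 0.0342
gripper_force: 0.0
```

```bash
python3 - <<'E'
from h import *
s=snap('side'); t=snap('top'); st=manip.get_state(); print(st['position'],st['ee_rot'],st['contact_force'])
a=cv2.resize(s[140:390,190:450,::-1],None,fx=1.9,fy=1.9,interpolation=cv2.INTER_CUBIC)
b=cv2.resize(t[225:295,330:420,::-1],None,fx=3.2,fy=3.2,interpolation=cv2.INTER_CUBIC)
a[:b.shape[0],-b.shape[1]:]=b
cv2.imwrite('pics/e1.png',a)
E
```

```text
[0.49089848 0.23204229 0.37718574] [4.68552652e-04 9.98293349e-01 5.83965394e-02 1.21763196e-04] [0.68147284 0.09603163 0.49724825]
```

View pics/e1.png

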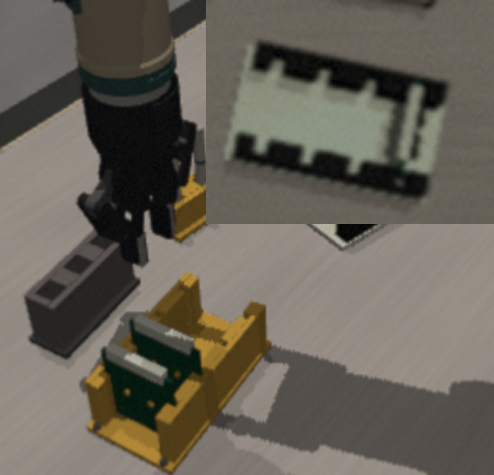

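The first board stands in the rightmost slot. Next is the middle board.

Call:
carry_out:
  linear:
    - [-0.012,0,-0.06]
    - [0,0,-0.06]
    - [0,0,-0.04]
    - [0,0,-0.03]
    - [0,0,-0.03]
    - [0,0,-0.021]
    - [0,0,0]
  angular:
    - [0,0,0]
    - [0,0,0]
    - [0,0,0]
    - [0,0,0]
    - [0,0,0]
    - [0,0,0]
    - [0,0,0]
  hand: [0.33,0.33,0.33,0.33,0.33,0.33,0.33]

```text
clock: 12.77
position: [0.4846, 0.2306, 0.2545]
ee_rot: [0.001, 0.998, 0.057, -0.002]
contact_force: [-0.3, 0.2, -0.3]
width: 0.028
gripper_force: 0.0
```

Call:
carry_out:
  linear:
    - [0,0,0]
    - [0,0,0]
    - [0,0,0]
    - [0,0,0]
    - [0,0,0]
  angular:
    - [0,0,0]
    - [0,0,0]
    - [0,0,0]
    - [0,0,0]
    - [0,0,0]
  hand: [0.2,0.1,0,0,0]
  force: 30

```text
clock: 13.18
position: [0.4852, 0.2331, 0.257]
ee_rot: [-0.001, 0.998, 0.058, 0.001]
contact_force: [-0.5, 5.4, -1.0]
width: 0.0097
gripper_force: 30.7
```

Call:
carry_out:
  linear:
    - [0,0.002,0]
    - [0,0,0.01]
    - [0,0,0.02]
    - [0,0,0.03]
    - [0,0,0.04]
    - [0,0,0.06]
    - [0,0,0.08]
    - [0,0,0]
  angular:
    - [0,0,0]
    - [0,0,0]
    - [0,0,0]
    - [0,0,0]
    - [0,0,0]
    - [0,0,0]
    - [0,0,0]
    - [0,0,0]
  hand: [0,0,0,0,0,0,0,0]
  force: 50

```text
clock: 13.85
position: [0.4872, 0.2333, 0.3849]
ee_rot: [-0.001, 0.998, 0.058, 0.008]
contact_force: [1.4, 0.4, -0.3]
width: 0.0085
gripper_force: 51.5
```

Call:
carry_out:
  linear:
    - [0.004,-0.074,0]
    - [0.004,-0.074,0]
    - [0.004,-0.074,0]
    - [0.004,-0.074,0]
    - [0.004,-0.074,0]
    - [0.004,-0.074,0]
    - [0.004,-0.074,0]
    - [0.004,-0.074,0]
  angular:
    - [0,0,-0.42]
    - [0,0,-0.42]
    - [0,0,-0.42]
    - [0,0,-0.42]
    - [0,0,-0.42]
    - [0,0,-0.42]
    - [0,0,-0.42]
    - [0,0,-0.42]
  hand: [0,0,0,0,0,0,0,0]

```text
clock: 14.52
position: [0.5005, -0.0651, 0.3775]
ee_rot: [0.001, 0.997, -0.077, 0.001]
contact_force: [1.0, -0.0, -0.6]
width: 0.009
gripper_force: 51.4
```

Call:
carry_out:
  linear:
    - [0.004,-0.074,0]
    - [0,-0.072,0]
    - [0,0,0]
    - [0,0,0]
    - [0,0,0]
  angular:
    - [0,0,-0.42]
    - [0,0,-0.42]
    - [0,0,0]
    - [0,0,0]
    - [0,0,0]
  hand: [0,0,0,0,0]

```text
clock: 14.93
position: [0.5026, -0.1358, 0.3768]
ee_rot: [0.0, 0.994, -0.11, -0.0]
contact_force: [-0.0, 0.9, -1.4]
width: 0.0092
gripper_force: 51.4
```

```bash
python3 - <<'E'
from h import *
s=snap('side'); t=snap('top'); st=manip.get_state(); print(st['position'],st['ee_rot'],st['contact_force'])
# carrier/stand moved? compare side and top dark/light at known spots
o=cv2.imread('pics/side0.png')[:,:,::-1]; d=np.abs(s.astype(int)-o).max(2)
print('stand side diff',(d[255:325,200:265]>40).sum())
cv2.imwrite('pics/f_s.png',s[:,:,::-1]);cv2.imwrite('pics/f_t.png',t[:,:,::-1])
E
```

```text
[ 0.50278918 -0.13464462  0.37662285] [ 1.23536940e-04  9.94060950e-01 -1.08824675e-01 -5.27283074e-05] [-0.08939523 -0.00502412 -0.58368943]
stand side diff 92
```

```bash
python3 - <<'E'
from h import *
s=cv2.imread('pics/f_s.png').astype(int); o=cv2.imread('pics/side0.png').astype(int)
p=cv2.imread('pics/side1.png').astype(int)
d=np.abs(s-o).max(2)>40
for n,(x0,x1,y0,y1) in dict(carr_corner=(335,385,235,275),carr_right=(395,430,215,260),stand=(200,265,255,325)).items():
    yy,xx=np.nonzero(d[y0:y1,x0:x1]); print(n,len(xx),(xx.min()+x0,xx.max()+x0,yy.min()+y0,yy.max()+y0) if len(xx) else '')
E
```

```text
carr_corner 434 (np.int64(335), np.int64(384), np.int64(235), np.int64(274))
carr_right 322 (np.int64(395), np.int64(415), np.int64(215), np.int64(259))
stand 92 (np.int64(258), np.int64(264), np.int64(307), np.int64(324))
```

```bash
python3 - <<'E'
import cv2,numpy as np
a=cv2.imread('pics/f_s.png')[100:290,290:450];b=cv2.imread('pics/side0.png')[100:290,290:450]
cv2.imwrite('pics/g.png',cv2.resize(np.hstack([a,b]),None,fx=2.4,fy=2.4,interpolation=cv2.INTER_CUBIC))
E
```

```text
(no output)
```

View pics/g.png

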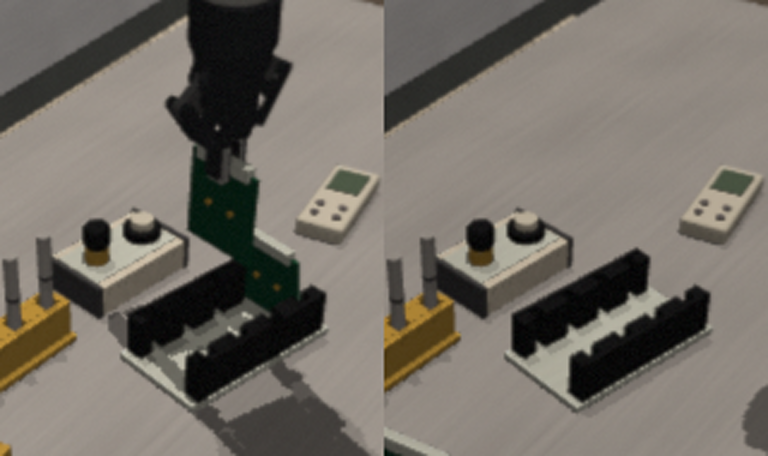

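The carrier is where it was, with board 1 standing in it. I'm lowering the second board.

Call:
carry_out:
  linear:
    - [0.002,0,-0.04]
    - [0,0,-0.04]
    - [0,0,-0.03]
    - [0,0,-0.02]
    - [0,0,-0.02]
    - [0,0,-0.02]
    - [0,0,0]
  angular:
    - [0,0,0]
    - [0,0,0]
    - [0,0,0]
    - [0,0,0]
    - [0,0,0]
    - [0,0,0]
    - [0,0,0]
  hand: [0,0,0,0,0,0,0]

```text
clock: 15.62
position: [0.5036, -0.1348, 0.2896]
ee_rot: [-0.0, 0.994, -0.109, -0.002]
contact_force: [-0.5, 1.2, -2.1]
width: 0.0088
gripper_force: 51.4
```

Call:
carry_out:
  linear:
    - [0,0,-0.02]
    - [0,0,-0.02]
    - [0,0,-0.016]
    - [0,0,-0.004]
    - [0,0,-0.004]
    - [0,0,-0.002]
    - [0,0,0]
  angular:
    - [0,0,0]
    - [0,0,0]
    - [0,0,0]
    - [0,0,0]
    - [0,0,0]
    - [0,0,0]
    - [0,0,0]
  hand: [0,0,0,0,0,0,0]

```text
clock: 16.2
position: [0.5042, -0.1357, 0.2582]
ee_rot: [0.0, 0.994, -0.11, 0.0]
contact_force: [0.2, -2.2, -0.9]
width: 0.0087
gripper_force: 51.4
```

Call:
carry_out:
  linear:
    - [0,0,-0.002]
    - [0,0,0]
    - [0,0,0]
    - [0,0,0.02]
    - [0,0,0.06]
    - [0,0,0.06]
    - [0,0,0.06]
    - [0,0,0.04]
  angular:
    - [0,0,0]
    - [0,0,0]
    - [0,0,0]
    - [0,0,0]
    - [0,0,0]
    - [0,0,0]
    - [0,0,0]
    - [0,0,0]
  hand: [0.35,0.35,0.35,0.35,0.35,0.35,0.35,0.35]

```text
clock: 16.87
position: [0.5044, -0.1356, 0.3812]
ee_rot: [0.001, 0.994, -0.109, 0.002]
contact_force: [-0.4, 0.6, -0.5]
width: 0.0296
gripper_force: 0.0
```

Call:
carry_out:
  linear:
    - [-0.005,0.082,0]
    - [-0.005,0.082,0]
    - [-0.005,0.082,0]
    - [-0.005,0.082,0]
    - [-0.005,0.082,0]
    - [-0.005,0.082,0]
    - [-0.005,0.082,0]
    - [-0.005,0.082,0]
  angular:
    - [0,0,0.42]
    - [0,0,0.42]
    - [0,0,0.42]
    - [0,0,0.42]
    - [0,0,0.42]
    - [0,0,0.42]
    - [0,0,0.42]
    - [0,0,0.42]
  hand: [0.35,0.35,0.35,0.35,0.35,0.35,0.35,0.35]

```text
clock: 17.53
position: [0.4834, 0.1944, 0.3785]
ee_rot: [-0.0, 1.0, 0.026, 0.001]
contact_force: [1.0, 0.5, -0.1]
width: 0.0295
gripper_force: 0.0
```

Call:
carry_out:
  linear:
    - [-0.005,0.082,0]
    - [-0.005,0.082,0]
    - [0,0,0]
    - [0,0,0]
    - [0,0,0]
  angular:
    - [0,0,0.42]
    - [0,0,0.42]
    - [0,0,0]
    - [0,0,0]
    - [0,0,0]
  hand: [0.35,0.35,0.35,0.35,0.35]

```text
clock: 17.95
position: [0.4788, 0.2743, 0.3777]
ee_rot: [0.0, 0.998, 0.059, 0.0]
contact_force: [0.2, -0.1, -0.5]
width: 0.03
gripper_force: 0.0
```

Call:
carry_out:
  linear:
    - [0,0.001,-0.06]
    - [0,0,-0.06]
    - [0,0,-0.04]
    - [0,0,-0.03]
    - [0,0,-0.03]
    - [0,0,-0.022]
    - [0,0,0]
  angular:
    - [0,0,0]
    - [0,0,0]
    - [0,0,0]
    - [0,0,0]
    - [0,0,0]
    - [0,0,0]
    - [0,0,0]
  hand: [0.35,0.35,0.35,0.35,0.35,0.35,0.35]

```text
clock: 18.53
position: [0.4787, 0.2726, 0.2544]
ee_rot: [0.001, 0.998, 0.057, -0.002]
contact_force: [0.5, 0.0, 0.2]
width: 0.0298
gripper_force: 0.0
```

Call:
carry_out:
  linear:
    - [0,0,0]
    - [0,0,0]
    - [0,0,0]
    - [0,0,0]
    - [0,0,0]
  angular:
    - [0,0,0]
    - [0,0,0]
    - [0,0,0]
    - [0,0,0]
    - [0,0,0]
  hand: [0.2,0.1,0,0,0]
  force: 30

```text
clock: 18.95
position: [0.4793, 0.2752, 0.2571]
ee_rot: [-0.001, 0.998, 0.058, 0.001]
contact_force: [-0.9, 3.4, -0.0]
width: 0.0099
gripper_force: 29.8
```

Call:
carry_out:
  linear:
    - [0,0.001,0]
    - [0,0,0.01]
    - [0,0,0.02]
    - [0,0,0.03]
    - [0,0,0.04]
    - [0,0,0.06]
    - [0,0,0.08]
    - [0,0,0]
  angular:
    - [0,0,0]
    - [0,0,0]
    - [0,0,0]
    - [0,0,0]
    - [0,0,0]
    - [0,0,0]
    - [0,0,0]
    - [0,0,0]
  hand: [0,0,0,0,0,0,0,0]
  force: 50

```text
clock: 19.62
position: [0.481, 0.2758, 0.3848]
ee_rot: [-0.002, 0.998, 0.058, 0.007]
contact_force: [1.5, 0.9, -0.5]
width: 0.009
gripper_force: 52.8
```

Call:
carry_out:
  linear:
    - [0.007,-0.074,0]
    - [0.007,-0.074,0]
    - [0.007,-0.074,0]
    - [0.007,-0.074,0]
    - [0.007,-0.074,0]
    - [0.007,-0.074,0]
    - [0.007,-0.074,0]
    - [0.007,-0.074,0]
  angular:
    - [0,0,-0.42]
    - [0,0,-0.42]
    - [0,0,-0.42]
    - [0,0,-0.42]
    - [0,0,-0.42]
    - [0,0,-0.42]
    - [0,0,-0.42]
    - [0,0,-0.42]
  hand: [0,0,0,0,0,0,0,0]

```text
clock: 20.28
position: [0.5066, -0.0227, 0.3772]
ee_rot: [0.001, 0.997, -0.077, 0.0]
contact_force: [-0.2, 0.0, -0.2]
width: 0.0086
gripper_force: 52.8
```

Call:
carry_out:
  linear:
    - [0.007,-0.074,0]
    - [0.006,-0.073,0]
    - [0,0,0]
    - [0,0,0]
    - [0,0,0]
  angular:
    - [0,0,-0.42]
    - [0,0,-0.42]
    - [0,0,0]
    - [0,0,0]
    - [0,0,0]
  hand: [0,0,0,0,0]

```text
clock: 20.7
position: [0.5132, -0.0941, 0.3766]
ee_rot: [0.0, 0.994, -0.11, -0.0]
contact_force: [0.3, -0.2, -0.3]
width: 0.0089
gripper_force: 52.8
```

```bash
python3 - <<'E'
from h import *
s=snap('side'); t=snap('top'); st=manip.get_state(); print(st['position'],st['ee_rot'])
a=cv2.imread('pics/side0.png')[100:290,290:450]; b=s[100:290,290:450,::-1]
cv2.imwrite('pics/g2.png',cv2.resize(np.hstack([b,a]),None,fx=2.4,fy=2.4,interpolation=cv2.INTER_CUBIC))
f=cv2.imread('pics/f_s.png').astype(int); d=np.abs(s[:,:,::-1].astype(int)-f).max(2)>35
for n,(x0,x1,y0,y1) in dict(right=(405,430,215,260),near=(365,430,225,275)).items(): print(n,d[y0:y1,x0:x1].sum())
E
```

```text
[ 0.5132327  -0.09302543  0.3764982 ] [-1.75399614e-05  9.94068079e-01 -1.08759505e-01 -1.52248235e-04]
right 73
near 731
```

View pics/g2.png

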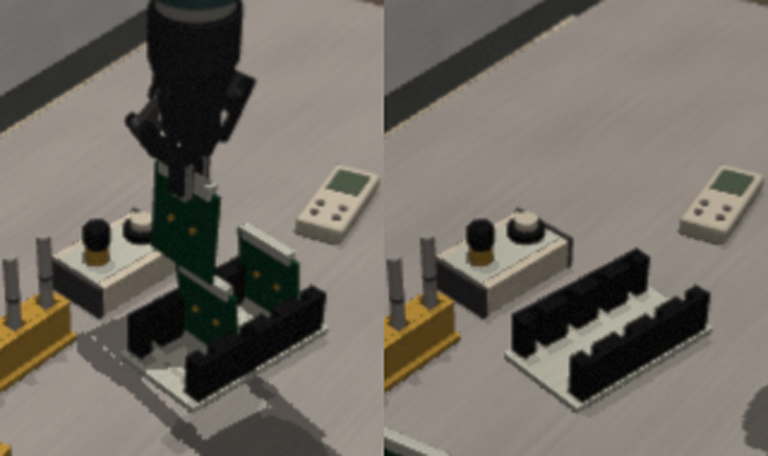

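The carrier is still in place and two boards are seated. I'm lowering the third.

Call:
carry_out:
  linear:
    - [0,0,-0.04]
    - [0,0,-0.04]
    - [0,0,-0.03]
    - [0,0,-0.02]
    - [0,0,-0.02]
    - [0,0,-0.02]
    - [0,0,0]
  angular:
    - [0,0,0]
    - [0,0,0]
    - [0,0,0]
    - [0,0,0]
    - [0,0,0]
    - [0,0,0]
    - [0,0,0]
  hand: [0,0,0,0,0,0,0]

```text
clock: 21.38
position: [0.5131, -0.0934, 0.2896]
ee_rot: [-0.0, 0.994, -0.109, -0.002]
contact_force: [-0.5, 0.0, -0.3]
width: 0.0089
gripper_force: 52.7
```

Call:
carry_out:
  linear:
    - [0,0,-0.02]
    - [0,0,-0.02]
    - [0,0,-0.016]
    - [0,0,-0.004]
    - [0,0,-0.004]
    - [0,0,-0.002]
    - [0,0,0]
  angular:
    - [0,0,0]
    - [0,0,0]
    - [0,0,0]
    - [0,0,0]
    - [0,0,0]
    - [0,0,0]
    - [0,0,0]
  hand: [0,0,0,0,0,0,0]

```text
clock: 21.97
position: [0.5137, -0.0941, 0.2582]
ee_rot: [0.0, 0.994, -0.11, 0.0]
contact_force: [0.2, -0.2, -0.2]
width: 0.0088
gripper_force: 52.7
```

Call:
carry_out:
  linear:
    - [0,0,-0.002]
    - [0,0,0]
    - [0,0,0]
    - [0,0,0.02]
    - [0,0,0.06]
    - [0,0,0.06]
    - [0,0,0.06]
    - [0,0,0.04]
  angular:
    - [0,0,0]
    - [0,0,0]
    - [0,0,0]
    - [0,0,0]
    - [0,0,0]
    - [0,0,0]
    - [0,0,0]
    - [0,0,0]
  hand: [0.38,0.38,0.38,0.38,0.38,0.38,0.38,0.38]

```text
clock: 22.63
position: [0.5139, -0.0941, 0.3812]
ee_rot: [0.001, 0.994, -0.109, 0.002]
contact_force: [0.4, 0.3, 0.8]
width: 0.0327
gripper_force: 0.0
```

```bash
python3 - <<'E'
from fit import *
t=cv2.imread('pics/top0.png')
for u in (305,306,313,321,329,337): print(u,[tuple(map(int,t[v,u])) for v in range(196,216)])
for a in((79,128),(155,134),(236,138)): print('streak foot',at(*C2(*a),.048).round(4))
for a in((199,242),(234,262)): pass
for a in((226,206),(262,184),(299,160)): print('side rod base at mouth',at(*C3(*a),.048).round(4))
print('stand tops side',[at(*C3(*a),.073).round(4).tolist() for a in((23,342),(80,355),(163,260),(127,242))])
print('stand wells side',[at(*C3(*a),.073).round(4).tolist() for a in((58,332),(94,297),(129,264))])
E
```

```text
305 [(87, 96, 101), (88, 98, 104), (89, 96, 103), (91, 102, 107), (94, 105, 108), (95, 103, 106), (91, 99, 104), (71, 78, 82), (45, 49, 54), (30, 36, 38), (27, 31, 32), (26, 29, 31), (24, 27, 28), (25, 32, 34), (17, 43, 56), (13, 77, 108), (4, 86, 116), (3, 62, 89), (0, 40, 59), (0, 41, 58)]
306 [(89, 98, 102), (88, 97, 101), (88, 97, 102), (91, 100, 106), (93, 102, 108), (94, 102, 109), (83, 95, 101), (63, 69, 73), (40, 45, 46), (29, 34, 33), (26, 27, 30), (25, 26, 26), (25, 31, 32), (28, 34, 38), (19, 48, 61), (11, 84, 111), (8, 96, 130), (10, 75, 105), (0, 42, 62), (1, 39, 56)]
313 [(90, 99, 102), (87, 96, 102), (92, 100, 104), (92, 101, 105), (88, 99, 102), (81, 95, 104), (51, 91, 112), (24, 102, 137), (10, 106, 141), (13, 101, 139), (8, 102, 141), (7, 102, 142), (5, 103, 141), (9, 105, 143), (2, 99, 137), (2, 95, 130), (0, 98, 135), (8, 100, 129), (5, 60, 81), (0, 34, 49)]
321 [(89, 97, 104), (89, 98, 102), (89, 98, 101), (89, 98, 104), (91, 98, 104), (92, 101, 106), (94, 101, 107), (93, 104, 109), (86, 95, 100), (56, 61, 65), (33, 42, 40), (31, 35, 36), (26, 29, 28), (24, 25, 2
[... 447 characters left out ...]
1), (91, 99, 105), (90, 101, 106), (94, 105, 110), (94, 106, 110), (94, 102, 109), (84, 91, 96), (57, 60, 63), (37, 39, 41), (33, 37, 39), (26, 27, 29), (25, 27, 31), (26, 30, 34), (26, 40, 47), (13, 63, 87), (12, 92, 125), (9, 95, 124)]
streak foot [0.645  0.0317 0.048 ]
streak foot [ 0.6413 -0.0111  0.048 ]
streak foot [ 0.6387 -0.0568  0.048 ]
side rod base at mouth [0.6523 0.0358 0.048 ]
side rod base at mouth [ 0.6468 -0.0061  0.048 ]
side rod base at mouth [ 0.6422 -0.0525  0.048 ]
stand tops side [[0.6476, 0.2669, 0.073], [0.6034, 0.2507, 0.073], [0.6266, 0.1379, 0.073], [0.6655, 0.1395, 0.073]]
stand wells side [[0.6343, 0.244, 0.073], [0.6401, 0.201, 0.073], [0.6452, 0.1575, 0.073]]
```

Call:
carry_out:
  linear:
    - [0.055,0.05,0]
    - [0.055,0.05,0]
    - [0.055,0.05,0]
    - [0.055,0.05,0]
    - [0.055,0.052,0]
    - [0,0,0]
    - [0,0,0]
    - [0,0,0]
  angular:
    - [0,0,0.3]
    - [0,0,0.3]
    - [0,0,0.3]
    - [0,0,0.3]
    - [0,0,0.3]
    - [0,0,0]
    - [0,0,0]
    - [0,0,0]
  hand: [0.38,0.38,0.38,0.38,0.38,0.38,0.38,0.38]

```text
clock: 23.3
position: [0.6507, 0.0319, 0.3775]
ee_rot: [0.0, 0.999, -0.049, -0.0]
contact_force: [-0.4, -0.7, -0.2]
width: 0.0323
gripper_force: 0.0
```

```bash
python3 - <<'E'
from h import *
s=snap('side'); st=manip.get_state(); print(st['position'],st['ee_rot'])
cv2.imwrite('pics/k.png',cv2.resize(s[100:290,200:440,::-1],None,fx=3,fy=3,interpolation=cv2.INTER_CUBIC))
E
```

```text
[0.65033846 0.03141348 0.37760801] [ 3.74712386e-04  9.98753901e-01 -4.99036648e-02 -3.59720686e-04]
```

View pics/k.png

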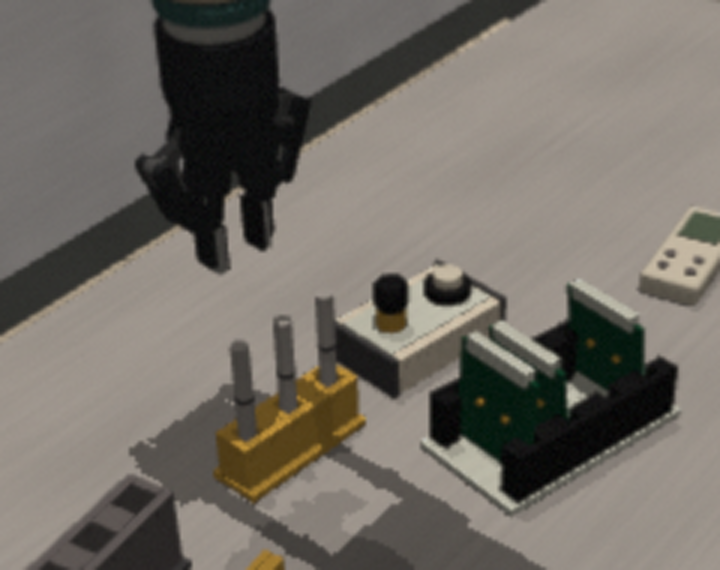

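All three boards are seated; the gripper is above the left rod. I'm going down to grip it.

Call:
carry_out:
  linear:
    - [0.002,0,-0.06]
    - [0,0,-0.06]
    - [0,0,-0.04]
    - [0,0,-0.03]
    - [0,0,-0.03]
    - [0,0,-0.017]
    - [0,0,0]
  angular:
    - [0,0,0]
    - [0,0,0]
    - [0,0,0]
    - [0,0,0]
    - [0,0,0]
    - [0,0,0]
    - [0,0,0]
  hand: [0.38,0.38,0.38,0.38,0.38,0.38,0.38]

```text
clock: 23.93
position: [0.6526, 0.0306, 0.2614]
ee_rot: [0.001, 0.999, -0.05, 0.003]
contact_force: [0.2, -0.2, 5.5]
width: 0.0327
gripper_force: 2.4
```

Call:
carry_out:
  linear:
    - [0,0,0]
    - [0,0,0]
    - [0,0,0]
    - [0,0,0]
    - [0,0,0]
  angular:
    - [0,0,0]
    - [0,0,0]
    - [0,0,0]
    - [0,0,0]
    - [0,0,0]
  hand: [0.25,0.15,0,0,0]
  force: 30

```text
clock: 24.35
position: [0.6522, 0.0318, 0.2611]
ee_rot: [-0.001, 0.999, -0.05, 0.002]
contact_force: [0.4, 2.6, 6.4]
width: 0.0134
gripper_force: 29.4
```

Call:
carry_out:
  linear:
    - [0,0,0.01]
    - [0,0,0.02]
    - [0,0,0.03]
    - [0,0,0.04]
    - [0,0,0.05]
    - [0,0,0.05]
    - [0,0,0]
    - [0,0,0]
  angular:
    - [0,0,0]
    - [0,0,0]
    - [0,0,0]
    - [0,0,0]
    - [0,0,0]
    - [0,0,0]
    - [0,0,0]
    - [0,0,0]
  hand: [0,0,0,0,0,0,0,0]
  force: 50

```text
clock: 25.02
position: [0.652, 0.0313, 0.361]
ee_rot: [0.001, 0.999, -0.05, 0.002]
contact_force: [0.3, -0.4, -1.5]
width: 0.0123
gripper_force: 48.8
```

Call:
carry_out:
  linear:
    - [-0.005,0.07,0]
    - [-0.005,0.07,0]
    - [-0.005,0.07,0]
    - [-0.005,0.07,0]
    - [-0.006,0.07,0]
    - [-0.006,0.072,0]
    - [0,0,0]
    - [0,0,0]
  angular:
    - [0,0,0.4]
    - [0,0,0.4]
    - [0,0,0.4]
    - [0,0,0.4]
    - [0,0,0.4]
    - [0,0,0.4]
    - [0,0,0]
    - [0,0,0]
  hand: [0,0,0,0,0,0,0,0]

```text
clock: 25.68
position: [0.6351, 0.2446, 0.3567]
ee_rot: [0.001, 0.999, 0.048, -0.002]
contact_force: [-0.4, -0.3, -0.4]
width: 0.0128
gripper_force: 48.9
```

```bash
cat > k.py <<'E'
from fit import *
def look(name):
    s=snap('side'); t=snap('top'); st=manip.get_state(); print(st['position'].round(4),st['ee_rot'].round(3),st['contact_force'].round(1))
    o=cv2.imread('pics/side0.png')[:,:,::-1].astype(int); d=np.abs(s-o).max(2)>40
    print('stand side diff',d[265:325,202:255].sum(),'base left',d[300:330,200:225].sum())
    cv2.imwrite('pics/'+name+'_s.png',s[:,:,::-1]);cv2.imwrite('pics/'+name+'_t.png',t[:,:,::-1])
    return s,t
E
python3 - <<'E'
from k import *
s,t=look('m')
a=cv2.resize(s[130:330,190:330,::-1],None,fx=3,fy=3,interpolation=cv2.INTER_CUBIC)
cv2.imwrite('pics/m.png',a)
E
```

```text
[0.6357 0.2423 0.3573] [ 0.001  0.999  0.046 -0.001] [-0.3 -0.1 -1.3]
stand side diff 385 base left 193
```

View pics/m.png

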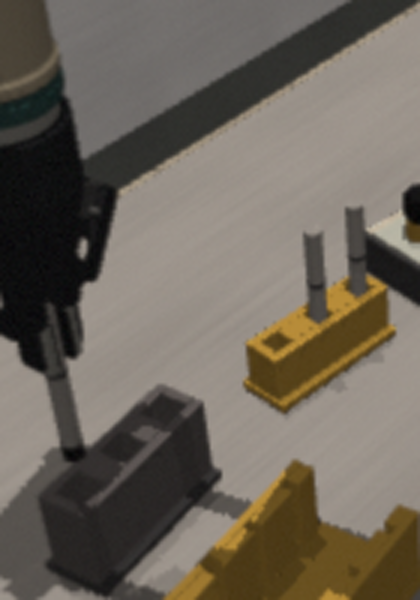

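The stand hasn't moved. The rod hangs slightly tilted, its lower end at crop (72,455). I'll work out where the tip is.

```bash
python3 - <<'E'
from k import *
for z in(.10,.106): print(at('side',190+72/3,130+453/3,z).round(4))
# well positions in this image, mid height for comparision
q=[.64,.1993,.1046]
print('proj of rod bottom if straight',px('side',[.6357,.2435,.103]), 'actual',190+72/3,130+453/3)
print('proj top-of-visible',px('side',[.6357,.2435,.19]),'actual',190+47/3,130+306/3)
print('top view tip?',px('top',[.6357,.2435,.103]))
print('wells', [px('side',[.6354,.2431,.073])], 'seen about',190+85/3,130+480/3)
E
```

```text
[0.6399 0.2418 0.1   ]
[0.6344 0.2455 0.106 ]
proj of rod bottom if straight [214.58755645 281.25285922] actual 214.0 281.0
proj top-of-visible [207.01399429 246.82958384] actual 205.66666666666666 232.0
top view tip? [227.49218999 210.26948072]
wells [array([217.25343728, 292.19594914])] seen about 218.33333333333334 290.0
```

The tip is exactly where a straight rod's would be, so I'm lowering it.

Call:
carry_out:
  linear:
    - [0,0.002,-0.03]
    - [0,0,-0.03]
    - [0,0,-0.02]
    - [0,0,-0.02]
    - [0,0,-0.02]
    - [0,0,0]
  angular:
    - [0,0,0]
    - [0,0,0]
    - [0,0,0]
    - [0,0,0]
    - [0,0,0]
    - [0,0,0]
  hand: [0,0,0,0,0,0]

```text
clock: 26.28
position: [0.6356, 0.243, 0.2961]
ee_rot: [0.001, 0.999, 0.046, -0.002]
contact_force: [-1.0, 0.5, -1.4]
width: 0.0131
gripper_force: 48.9
```

Call:
carry_out:
  linear:
    - [0,0,-0.02]
    - [0,0,-0.02]
    - [0,0,-0.016]
    - [0,0,-0.008]
    - [0,0,0]
  angular:
    - [0,0,0]
    - [0,0,0]
    - [0,0,0]
    - [0,0,0]
    - [0,0,0]
  hand: [0,0,0,0,0]

```text
clock: 26.7
position: [0.6356, 0.2439, 0.2651]
ee_rot: [0.0, 0.999, 0.046, -0.001]
contact_force: [0.4, -0.3, -1.0]
width: 0.0128
gripper_force: 48.9
```

Call:
carry_out:
  linear:
    - [0,0,-0.005]
    - [0,0,0]
    - [0,0,0]
    - [0,0,0]
    - [0,0,0.04]
    - [0,0,0.06]
    - [0,0,0.07]
    - [0,0,0.07]
  angular:
    - [0,0,0]
    - [0,0,0]
    - [0,0,0]
    - [0,0,0]
    - [0,0,0]
    - [0,0,0]
    - [0,0,0]
    - [0,0,0]
  hand: [0,0.4,0.4,0.4,0.4,0.4,0.4,0.4]

```text
clock: 27.37
position: [0.6359, 0.2439, 0.3855]
ee_rot: [0.0, 0.999, 0.046, -0.0]
contact_force: [-0.1, 0.9, -0.3]
width: 0.0344
gripper_force: 0.0
```

Call:
carry_out:
  linear:
    - [0.001,-0.028,0]
    - [0.001,-0.028,0]
    - [0.001,-0.028,0]
    - [0.001,-0.028,0]
    - [0.001,-0.028,0]
    - [0.001,-0.028,0]
    - [0.001,-0.028,0]
    - [0.001,-0.028,0]
  angular:
    - [0,0,0.96]
    - [0,0,0.96]
    - [0,0,0.96]
    - [0,0,0.96]
    - [0,0,0.96]
    - [0,0,0.96]
    - [0,0,0.96]
    - [0,0,0.96]
  hand: [0.5,0.5,0.5,0.5,0.5,0.5,0.5,0.5]

```text
clock: 28.03
position: [0.64, 0.1313, 0.3849]
ee_rot: [0.0, 0.937, 0.348, 0.001]
contact_force: [0.4, -0.4, -0.7]
width: 0.0426
gripper_force: 0.0
```

Call:
carry_out:
  linear:
    - [0.002,-0.028,0]
    - [0.002,-0.028,0]
    - [0.002,-0.028,0]
    - [0.002,-0.028,0]
    - [0.001,-0.028,0]
    - [0.001,-0.028,0]
    - [0.001,-0.028,0]
    - [0.001,-0.028,0]
  angular:
    - [0,0,0.96]
    - [0,0,0.96]
    - [0,0,0.96]
    - [0,0,0.96]
    - [0,0,0.96]
    - [0,0,0.96]
    - [0,0,0.96]
    - [0,0,0.96]
  hand: [0.5,0.5,0.5,0.5,0.5,0.5,0.5,0.5]

```text
clock: 28.7
position: [0.6461, 0.0193, 0.3849]
ee_rot: [0.0, 0.788, 0.615, 0.0]
contact_force: [0.5, 0.2, 0.8]
width: 0.0423
gripper_force: 0.0
```

Call:
carry_out:
  linear:
    - [0.001,-0.028,0]
    - [0.001,-0.028,0]
    - [0,0,0]
    - [0,0,0]
    - [0,0,0]
  angular:
    - [0,0,0.96]
    - [0,0,0.96]
    - [0,0,0]
    - [0,0,0]
    - [0,0,0]
  hand: [0.5,0.5,0.5,0.5,0.5]

```text
clock: 29.12
position: [0.647, -0.0075, 0.3845]
ee_rot: [-0.0, 0.741, 0.672, 0.0]
contact_force: [0.3, -0.3, 0.5]
width: 0.0424
gripper_force: 0.0
```

```bash
python3 - <<'E'
from k import *
s,t=look('n'); print(manip.get_state()['qpos'].round(2))
# dark rod features: rod0 in stand top light?
o=cv2.imread('pics/m_s.png')[:,:,::-1]
print('stand now vs m (right well area)',(np.abs(s.astype(int)-o)[265:325,235:262].max(2)>40).sum())
E
```

```text
[ 0.647  -0.0071  0.3844] [-0.     0.74   0.672  0.   ] [ 0.2 -0.7 -0.2]
stand side diff 93 base left 0
[-0.12  0.4   1.37  0.    1.37 -0.02]
stand now vs m (right well area) 64
```

Call:
carry_out:
  linear:
    - [0,-0.004,-0.06]
    - [0,0,-0.06]
    - [0,0,-0.04]
    - [0,0,-0.03]
    - [0,0,-0.03]
    - [0,0,-0.024]
    - [0,0,0]
  angular:
    - [0,0,0]
    - [0,0,0]
    - [0,0,0]
    - [0,0,0]
    - [0,0,0]
    - [0,0,0]
    - [0,0,0]
  hand: [0.5,0.5,0.5,0.5,0.5,0.5,0.5]

```text
clock: 29.8
position: [0.6461, -0.009, 0.2594]
ee_rot: [-0.002, 0.74, 0.673, -0.002]
contact_force: [-0.6, 0.4, 0.2]
width: 0.0425
gripper_force: 0.0
```

Call:
carry_out:
  linear:
    - [0,0,0]
    - [0,0,0]
    - [0,0,0]
    - [0,0,0]
    - [0,0,0]
    - [0,0,0]
  angular:
    - [0,0,0]
    - [0,0,0]
    - [0,0,0]
    - [0,0,0]
    - [0,0,0]
    - [0,0,0]
  hand: [0.35,0.2,0.1,0,0,0]
  force: 30

```text
clock: 30.3
position: [0.6479, -0.01, 0.2634]
ee_rot: [0.001, 0.74, 0.672, 0.001]
contact_force: [1.8, 0.6, 2.1]
width: 0.0131
gripper_force: 29.5
```

Call:
carry_out:
  linear:
    - [0,0,0.01]
    - [0,0,0.02]
    - [0,0,0.03]
    - [0,0,0.04]
    - [0,0,0.05]
    - [0,0,0.05]
    - [0,0,0]
    - [0,0,0]
  angular:
    - [0,0,0]
    - [0,0,0]
    - [0,0,0]
    - [0,0,0]
    - [0,0,0]
    - [0,0,0]
    - [0,0,0]
    - [0,0,0]
  hand: [0,0,0,0,0,0,0,0]
  force: 50

```text
clock: 30.97
position: [0.6467, -0.0101, 0.3639]
ee_rot: [0.001, 0.74, 0.672, 0.0]
contact_force: [0.4, 0.6, -1.9]
width: 0.013
gripper_force: 49.0
```

Call:
carry_out:
  linear:
    - [-0.003,0.07,0]
    - [-0.003,0.07,0]
    - [-0.003,0.07,0]
    - [-0.003,0.07,0]
    - [-0.002,0.07,0]
    - [-0.002,0.069,0]
    - [0,0,0]
    - [0,0,0]
  angular:
    - [0,0,0.42]
    - [0,0,0.42]
    - [0,0,0.42]
    - [0,0,0.42]
    - [0,0,0.42]
    - [0,0,0.42]
    - [0,0,0]
    - [0,0,0]
  hand: [0,0,0,0,0,0,0,0]

```text
clock: 31.63
position: [0.6379, 0.2012, 0.36]
ee_rot: [-0.001, 0.668, 0.745, -0.002]
contact_force: [0.3, -0.7, -0.1]
width: 0.0129
gripper_force: 49.0
```

```bash
python3 - <<'E'
from k import *
s,t=look('p')
o=cv2.imread('pics/n_s.png')[:,:,::-1].astype(int); d=np.abs(s-o).max(2)>40
yy,xx=np.nonzero(d[290:335,195:265]); print(len(xx), (xx.min()+195,xx.max()+195,yy.min()+290,yy.max()+290) if len(xx) else '')
print('expected rod tip px',px('side',[.640,.1993,.106]))
st=manip.get_state(); 
# rod tip: darkest rubber near expected
u,v=px('side',[.640,.1993,.106]).astype(int); print(s[v-12:v+8,u-8:u+9].mean(2).astype(int))
E
```

```text
[0.6386 0.1989 0.3607] [-0.001  0.669  0.744 -0.002] [-0.1 -0.6  0. ]
stand side diff 507 base left 32
292 (np.int64(195), np.int64(256), np.int64(290), np.int64(321))
expected rod tip px [229.52428114 266.74925302]
[[140 140 128  75  65  63  64  63  61  68 100 135 139 142 142 142 141]
 [141 139 131  85  65  65  65  63  61  65  93 136 141 141 142 141 140]
 [140 141 133  97  68  65  65  63  61  61  82 135 141 142 142 141 139]
 [142 141 134 102  68  65  64  64  63  61  74 121 139 141 142 140 140]
 [142 141 137 124  73  63  64  65  63  61  70 108 139 140 140 140 141]
 [141 140 138 127  76  63  64  64  62  62  67 104 136 140 140 141 142]
 [141 140 138 129  84  65  64  63  63  60  64  92 135 140 142 143 144]
 [140 140 140 134  96  69  65  64  64  62  61  82 137 141 143 144 138]
 [141 141 141 136 100  67  63  65  64  61  60  78 134 143 143 138 113]
 [142 142 143 137 113  70  66  63  64  61  61  67 106 140 135 103  71]
 [144 144 143 142 129  73  63  65  64  62  58  56  90 130 103  65  51]
 [143 143 144 143 131  64  61  61  60  56  40  33  61  93  64  52  47]
 [145 144 141 141 126  57  30  35  34  28  19  10  32  56  51  47  44]
 [143 133 112 127  95  49  19  13  14  12   9  10  21  42  47  45  37]
 [132 101  87  94  80  51  19  12   9   8  11   8  19  38  46  48  43]
 [ 95  84  82  85  81  70  30  14  12   7  12  16  32  46  47  49  49]
 [ 83  83  83  82  83  80  56  32  19  22  34  33  44  49  50  48  49]
 [ 84  83  84  83  81  82  74  54  43  44  45  44  48  48  48  49  49]
 [ 89  83  83  82  81  79  63  50  50  48  46  50  49  48  49  50  46]
 [ 87  84  82  79  72  62  53  49  46  45  47  48  47  48  49  48  49]]
```

```bash
python3 - <<'E'
import cv2,numpy as np
for f in('side0','n_s','p_s'):
    g=cv2.imread(f'pics/{f}.png').mean(2)
    print(f,[(int(np.nonzero(g[r,200:275]<72)[0].min()+200),int(np.nonzero(g[r,225:275]<72)[0].max()+225)) for r in range(270,322,6)])
E
```

```text
side0 [(242, 257), (227, 258), (226, 259), (214, 263), (208, 258), (204, 252), (206, 274), (207, 261), (206, 272)]
n_s [(242, 257), (211, 258), (212, 259), (213, 263), (209, 258), (204, 252), (206, 274), (207, 274), (206, 274)]
p_s [(227, 257), (211, 258), (211, 260), (211, 263), (209, 258), (203, 252), (205, 274), (207, 274), (206, 274)]
```

Stand unmoved and tip over the middle well, so I'm lowering the rod.

Call:
carry_out:
  linear:
    - [0.002,0,-0.03]
    - [0,0,-0.03]
    - [0,0,-0.02]
    - [0,0,-0.02]
    - [0,0,-0.02]
    - [0,0,0]
  angular:
    - [0,0,0]
    - [0,0,0]
    - [0,0,0]
    - [0,0,0]
    - [0,0,0]
    - [0,0,0]
  hand: [0,0,0,0,0,0]

```text
clock: 32.23
position: [0.6395, 0.1986, 0.2996]
ee_rot: [-0.001, 0.669, 0.743, -0.002]
contact_force: [-0.2, -1.4, -1.5]
width: 0.0132
gripper_force: 49.0
```

Call:
carry_out:
  linear:
    - [0,0,-0.02]
    - [0,0,-0.02]
    - [0,0,-0.016]
    - [0,0,-0.008]
    - [0,0,0]
  angular:
    - [0,0,0]
    - [0,0,0]
    - [0,0,0]
    - [0,0,0]
    - [0,0,0]
  hand: [0,0,0,0,0]

```text
clock: 32.65
position: [0.6397, 0.1994, 0.2687]
ee_rot: [-0.001, 0.669, 0.744, -0.001]
contact_force: [-0.7, 0.3, -1.7]
width: 0.0129
gripper_force: 49.0
```

Call:
carry_out:
  linear:
    - [0,0,-0.008]
    - [0,0,0]
    - [0,0,0]
    - [0,0,0]
    - [0,0,0.04]
    - [0,0,0.06]
    - [0,0,0.07]
    - [0,0,0.07]
  angular:
    - [0,0,0]
    - [0,0,0]
    - [0,0,0]
    - [0,0,0]
    - [0,0,0]
    - [0,0,0]
    - [0,0,0]
    - [0,0,0]
  hand: [0,0.5,0.5,0.5,0.5,0.5,0.5,0.5]

```text
clock: 33.32
position: [0.6399, 0.1994, 0.3875]
ee_rot: [-0.0, 0.669, 0.744, -0.0]
contact_force: [-0.2, 0.3, -0.8]
width: 0.0428
gripper_force: 0.0
```

Call:
carry_out:
  linear:
    - [0.001,-0.072,0]
    - [0.001,-0.072,0]
    - [0.001,-0.072,0]
    - [0.001,-0.072,0]
    - [0.001,-0.072,0]
    - [0.001,-0.072,0]
    - [0.001,-0.072,0]
    - [0,0,0]
  angular:
    - [0,0,-0.36]
    - [0,0,-0.36]
    - [0,0,-0.36]
    - [0,0,-0.36]
    - [0,0,-0.36]
    - [0,0,-0.36]
    - [0,0,-0.36]
    - [0,0,0]
  hand: [0.5,0.5,0.5,0.5,0.5,0.5,0.5,0.5]

```text
clock: 33.98
position: [0.6437, -0.0589, 0.3868]
ee_rot: [0.002, 0.742, 0.67, -0.001]
contact_force: [0.1, 0.2, -0.2]
width: 0.0425
gripper_force: 0.0
```

Call:
carry_out:
  linear:
    - [0,0,0]
    - [0,0,0]
    - [0,0,0]
  angular:
    - [0,0,0]
    - [0,0,0]
    - [0,0,0]
  hand: [0.5,0.5,0.5]

```text
clock: 34.23
position: [0.6435, -0.0514, 0.3865]
ee_rot: [-0.0, 0.74, 0.673, 0.0]
contact_force: [0.5, 0.3, 0.2]
width: 0.0426
gripper_force: 0.0
```

Call:
carry_out:
  linear:
    - [0,-0.003,-0.06]
    - [0,0,-0.06]
    - [0,0,-0.04]
    - [0,0,-0.03]
    - [0,0,-0.03]
    - [0,0,-0.027]
    - [0,0,0]
  angular:
    - [0,0,0]
    - [0,0,0]
    - [0,0,0]
    - [0,0,0]
    - [0,0,0]
    - [0,0,0]
    - [0,0,0]
  hand: [0.5,0.5,0.5,0.5,0.5,0.5,0.5]

```text
clock: 34.82
position: [0.6426, -0.052, 0.2598]
ee_rot: [-0.002, 0.739, 0.673, -0.002]
contact_force: [-0.9, 0.2, 0.9]
width: 0.0431
gripper_force: 0.0
```

Call:
carry_out:
  linear:
    - [0,0,0]
    - [0,0,0]
    - [0,0,0]
    - [0,0,0]
    - [0,0,0]
    - [0,0,0]
  angular:
    - [0,0,0]
    - [0,0,0]
    - [0,0,0]
    - [0,0,0]
    - [0,0,0]
    - [0,0,0]
  hand: [0.35,0.2,0.1,0,0,0]
  force: 30

```text
clock: 35.32
position: [0.6443, -0.054, 0.2639]
ee_rot: [0.001, 0.74, 0.672, 0.001]
contact_force: [1.3, 1.5, 2.8]
width: 0.0131
gripper_force: 29.3
```

Call:
carry_out:
  linear:
    - [0,0,0.01]
    - [0,0,0.02]
    - [0,0,0.03]
    - [0,0,0.04]
    - [0,0,0.05]
    - [0,0,0.05]
    - [0,0,0]
    - [0,0,0]
  angular:
    - [0,0,0]
    - [0,0,0]
    - [0,0,0]
    - [0,0,0]
    - [0,0,0]
    - [0,0,0]
    - [0,0,0]
    - [0,0,0]
  hand: [0,0,0,0,0,0,0,0]
  force: 50

```text
clock: 35.98
position: [0.6432, -0.0542, 0.3648]
ee_rot: [0.001, 0.74, 0.672, 0.0]
contact_force: [-0.5, -0.8, -0.7]
width: 0.0126
gripper_force: 49.0
```

Call:
carry_out:
  linear:
    - [0,0.07,0]
    - [0,0.07,0]
    - [0,0.07,0]
    - [0,0.07,0]
    - [0,0.07,0]
    - [0,0.068,0]
    - [0,0,0]
    - [0,0,0]
  angular:
    - [0,0,0.42]
    - [0,0,0.42]
    - [0,0,0.42]
    - [0,0,0.42]
    - [0,0,0.42]
    - [0,0,0.42]
    - [0,0,0]
    - [0,0,0]
  hand: [0,0,0,0,0,0,0,0]

```text
clock: 36.65
position: [0.6426, 0.1567, 0.3608]
ee_rot: [-0.001, 0.668, 0.745, -0.002]
contact_force: [1.0, -0.9, -1.9]
width: 0.0129
gripper_force: 49.0
```

```bash
python3 - <<'E'
from k import *
s,t=look('q'); g=s.mean(2)
print([(int(np.nonzero(g[r,200:275]<72)[0].min()+200),int(np.nonzero(g[r,225:275]<72)[0].max()+225)) for r in range(270,322,6)])
u,v=px('side',[.6446,.1555,.106]).astype(int); print(u,v); print(g[v-8:v+10,u-9:u+9].astype(int))
E
```

```text
[0.6431 0.1544 0.3614] [-0.001  0.669  0.744 -0.002] [ 0.3 -0.3 -0.4]
stand side diff 287 base left 0
[(227, 258), (211, 258), (211, 259), (213, 263), (209, 263), (204, 255), (206, 274), (207, 274), (206, 274)]
243 254
[[140 139 139 138 139 130  74  62  64  64  62  63  71 120 138 139 138 140]
 [139 139 139 140 138 132  85  64  65  63  61  60  66 104 135 138 141 143]
 [139 140 139 138 139 134  98  68  65  63  62  62  67  99 136 141 143 143]
 [139 140 140 140 139 135 102  69  64  63  62  62  63  88 136 143 144 144]
 [140 137 140 139 139 137 113  70  62  64  63  63  58  71 135 143 144 143]
 [138 139 140 139 141 138 111  68  61  63  63  61  56  57 113 141 143 142]
 [139 139 140 141 143 140 128  55  51  58  58  42  37  37  90 137 142 143]
 [140 140 141 142 140 140 129  50  23  27  26  18  14  30  84 136 142 143]
 [142 141 141 141 141 139 129  60  20  12  12  11  13  28  83 138 143 144]
 [142 141 141 138 136 135 130  78  26  12   9   9  12  36  92 139 144 143]
 [141 139 131  99  95  95  95  94  40  15  16  19  27  69 126 138 142 140]
 [132 100  93  84  82  82  83  82  60  47  41  46  58  78  94 102 131 108]
 [100  83  80  80  82  82  82  77  60  53  55  64  74  79  81  85  95  88]
 [ 94  81  81  82  81  82  76  63  51  48  49  51  56  63  73  80  82  83]
 [121  87  82  82  80  70  58  51  48  46  46  47  50  50  54  63  74  79]
 [ 93  83  82  79  69  56  49  49  48  38  42  45  47  50  50  51  55  62]
 [ 83  82  79  69  56  50  48  46  40  36  36  39  43  45  49  49  49  50]
 [ 82  79  66  56  48  48  45  39  36  34  37  38  37  39  40  40  45  48]]
```

Call:
carry_out:
  linear:
    - [0.003,0,-0.03]
    - [0,0,-0.03]
    - [0,0,-0.02]
    - [0,0,-0.02]
    - [0,0,-0.02]
    - [0,0,0]
  angular:
    - [0,0,0]
    - [0,0,0]
    - [0,0,0]
    - [0,0,0]
    - [0,0,0]
    - [0,0,0]
  hand: [0,0,0,0,0,0]

```text
clock: 37.25
position: [0.6445, 0.1541, 0.3001]
ee_rot: [-0.001, 0.669, 0.743, -0.002]
contact_force: [-0.7, 0.4, -2.8]
width: 0.0128
gripper_force: 49.0
```

Call:
carry_out:
  linear:
    - [0,0,-0.02]
    - [0,0,-0.02]
    - [0,0,-0.016]
    - [0,0,-0.008]
    - [0,0,0]
  angular:
    - [0,0,0]
    - [0,0,0]
    - [0,0,0]
    - [0,0,0]
    - [0,0,0]
  hand: [0,0,0,0,0]

```text
clock: 37.67
position: [0.6446, 0.155, 0.2692]
ee_rot: [-0.001, 0.669, 0.744, -0.001]
contact_force: [0.9, 0.4, -0.6]
width: 0.0127
gripper_force: 48.9
```

Call:
carry_out:
  linear:
    - [0,0,-0.008]
    - [0,0,0]
    - [0,0,0]
    - [0,0,0]
    - [0,0,0.04]
    - [0,0,0.06]
    - [0,0,0.07]
    - [0,0,0.07]
  angular:
    - [0,0,0]
    - [0,0,0]
    - [0,0,0]
    - [0,0,0]
    - [0,0,0]
    - [0,0,0]
    - [0,0,0]
    - [0,0,0]
  hand: [0,0.5,0.5,0.5,0.5,0.5,0.5,0.5]

```text
clock: 38.33
position: [0.6449, 0.155, 0.3881]
ee_rot: [-0.0, 0.669, 0.744, -0.0]
contact_force: [0.8, -0.6, 0.3]
width: 0.0428
gripper_force: 0.0
```

Call:
carry_out:
  linear:
    - [0.001,-0.075,0]
    - [0.001,-0.075,0]
    - [0.001,-0.075,0]
    - [0.001,-0.075,0]
    - [0.001,-0.075,0]
    - [0.001,-0.075,0]
    - [0,-0.075,0]
    - [0,-0.075,0]
  angular:
    - [0,0,-0.25]
    - [0,0,-0.25]
    - [0,0,-0.25]
    - [0,0,-0.25]
    - [0,0,-0.25]
    - [0,0,-0.25]
    - [0,0,-0.25]
    - [0,0,-0.25]
  hand: [0,0,0,0,0,0,0,0]

```text
clock: 39.0
position: [0.6478, -0.1468, 0.3875]
ee_rot: [0.001, 0.726, 0.687, 0.0]
contact_force: [0.7, -0.6, 0.4]
width: 0.0002
gripper_force: 0.0
```

Call:
carry_out:
  linear:
    - [0,-0.075,0]
    - [0,-0.073,0]
    - [0,0,0]
    - [0,0,0]
    - [0,0,0]
  angular:
    - [0,0,0]
    - [0,0,0]
    - [0,0,0]
    - [0,0,0]
    - [0,0,0]
  hand: [0,0,0,0,0]

```text
clock: 39.42
position: [0.648, -0.219, 0.3869]
ee_rot: [-0.0, 0.726, 0.687, 0.0]
contact_force: [0.1, 0.5, 1.4]
width: -0.0
gripper_force: 0.0
```

```bash
python3 - <<'E'
from k import *
s,t=look('z')
a=cv2.resize(s[100:390,195:435,::-1],None,fx=2,fy=2,interpolation=cv2.INTER_CUBIC)
b=cv2.resize(t[185:305,200:300,::-1],None,fx=3,fy=3,interpolation=cv2.INTER_CUBIC)
c=np.zeros((580,780,3),np.uint8); c[:,:480]=a; c[:360,480:]=b
cv2.imwrite('pics/z.png',c)
E
```

```text
[ 0.6481 -0.2178  0.3871] [-0.     0.726  0.688  0.   ] [-0.8  0.3 -0.5]
stand side diff 131 base left 0
```

View pics/z.png

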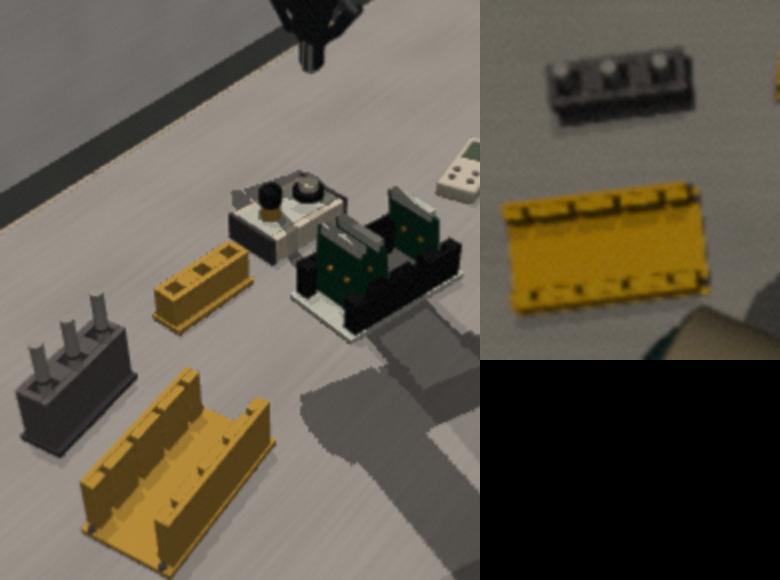

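Everything is cleared: three boards are in the carrier, three rods in the stand, and the fixture and block are empty. Now the button.

Call:
carry_out:
  linear:
    - [0,-0.001,-0.07]
    - [0,0,-0.07]
    - [0,0,-0.06]
    - [0,0,-0.05]
    - [0,0,-0.03]
    - [0,0,-0.02]
    - [0,0,0]
    - [0,0,0]
  angular:
    - [0,0,0]
    - [0,0,0]
    - [0,0,0]
    - [0,0,0]
    - [0,0,0]
    - [0,0,0]
    - [0,0,0]
    - [0,0,0]
  hand: [0,0,0,0,0,0,0,0]

```text
clock: 40.18
position: [0.6485, -0.2187, 0.2371]
ee_rot: [0.0, 0.726, 0.688, 0.0]
contact_force: [0.1, -0.3, 0.9]
width: -0.0
gripper_force: 0.0
```

Call:
carry_out:
  linear:
    - [0,0,-0.004]
    - [0,0,-0.004]
    - [0,0,-0.004]
    - [0,0,-0.004]
    - [0,0,-0.002]
    - [0,0,0]
    - [0,0,0]
  angular:
    - [0,0,0]
    - [0,0,0]
    - [0,0,0]
    - [0,0,0]
    - [0,0,0]
    - [0,0,0]
    - [0,0,0]
  hand: [0,0,0,0,0,0,0]

```text
clock: 40.77
position: [0.6485, -0.2197, 0.2285]
ee_rot: [0.001, 0.726, 0.688, 0.001]
contact_force: [1.2, 0.8, 3.8]
width: -0.0001
gripper_force: 1.7
```

Contact made, 3.8 N. Pressing on to the stop.

Call:
carry_out:
  linear:
    - [0,0,-0.004]
    - [0,0,-0.004]
    - [0,0,-0.002]
    - [0,0,-0.002]
    - [0,0,0]
    - [0,0,0]
  angular:
    - [0,0,0]
    - [0,0,0]
    - [0,0,0]
    - [0,0,0]
    - [0,0,0]
    - [0,0,0]
  hand: [0,0,0,0,0,0]

```text
clock: 41.27
position: [0.6484, -0.2196, 0.2257]
ee_rot: [0.002, 0.726, 0.688, 0.001]
contact_force: [-2.9, 2.0, 19.5]
width: -0.0002
gripper_force: 9.8
```

Call:
carry_out:
  linear:
    - [0,0,0]
    - [0,0,0]
    - [0,0,0.01]
    - [0,0,0.04]
    - [0,0,0.07]
    - [0,0,0.07]
    - [0,0,0.07]
    - [0,0,0]
  angular:
    - [0,0,0]
    - [0,0,0]
    - [0,0,0]
    - [0,0,0]
    - [0,0,0]
    - [0,0,0]
    - [0,0,0]
    - [0,0,0]
  hand: [0,0,0,0,0,0,0,0]

```text
clock: 41.93
position: [0.6493, -0.2202, 0.3592]
ee_rot: [0.006, 0.726, 0.688, 0.002]
contact_force: [0.3, 0.1, 1.0]
width: -0.0001
gripper_force: 0.0
```

```bash
python3 - <<'E'
from k import *
s,t=look('end')
o=cv2.imread('pics/z_s.png')[:,:,::-1].astype(int); d=np.abs(s-o).max(2)>40
print('stand',d[240:330,200:265].sum(),'carrier',d[190:270,335:430].sum())
g=s.mean(2); print([(int(np.nonzero(g[r,200:275]<72)[0].min()+200),int(np.nonzero(g[r,225:275]<72)[0].max()+225)) for r in range(276,306,6)])
manip.sign_off()
E
```

```text
[ 0.648  -0.2196  0.353 ] [0.001 0.726 0.688 0.   ] [-0.3 -0.  -1.4]
stand side diff 130 base left 0
stand 0 carrier 24
[(211, 258), (212, 259), (213, 263), (208, 258), (204, 252)]
the job is handed in; nothing more can be done
```

The job is done and handed in: I released the air, stood all three boards in the carrier and all three rods in the stand, pressed the white button to its stop, and left the jar, screwdriver and meter alone.

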